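# Lids back on the canister set

## Robot

A 7-joint arm with a two-finger parallel gripper is mounted at the origin on the work surface. World frame = base frame: x ahead of the robot, y to its left, z up, the work surface at z = 0. Lengths are in mm, angles in rad, forces in N, time in s.
With the tool pointing down it reaches from about 425 to 925 mm from the base axis. Payload 6.8 kg.
Tool frame: the origin (TCP) lies on the centre line of the jaws, within the pads' length; the fingertips stand 11 mm ahead of it and the grasp point (between the pads) lies 8 mm behind it; z points along the fingers, y is the direction in which the jaws open and shut (so a half turn about z gives the same grasp; the last joint's range is limited). The gripper opens to 88 mm and grips with 3 to 60 N. Pads are 20 mm wide; open, the fingers measure 115 mm over their backs; the gripper's body (75 mm by 178 mm) begins 61 mm behind the grasp point.
Start: joints at [1.103, 0.477, 0.022, 1.555, -0.011, 1.109, -0.083], TCP at [237.668, -631.792, 233.664] pointing down, gripper open.
Joint ranges: [-2.96, 2.96], [-0.34, 2.1], [-1.41, 1.46], [0.24, 2.44], [-1.37, 4.51], [0.17, 1.92], [-2.96, 2.96]. Speed limits (rad/s): [2.39, 2.39, 3.14, 3.14, 3.14, 3.14, 3.14].

## Interface

Orientations are given as a unit quaternion [w, x, y, z].
In Python, from station import telemetry, snapshot, get_calibration, order gives the robot as it stands.
- The arm moves only by the tool move_arm, never from a script. Its argument "plan" is a list of rows, each a list of 7 numbers: the closure, from 0 (fully open) to 1 (shut), then the shift along the tool's x, y, z normalised to -1 to 1, where 1 is 0.6 m, then the turn, a rotation vector about the tool's x, y, z normalised to -1 to 1, where 1 is 90 degrees. A call has 1 to 12 rows; each row shifts and turns the commanded pose from where the row before left it, along the tool's axes as they then stand; what a row does not reach is not made up. A row lasts 1/10 s, in which the tool goes at most 50 mm and 8.59 degrees, less where a joint would pass 70% of its speed; a pose out of reach is approached as far as the arm can. A call with a number of a shift or a turn outside -1 to 1 is refused whole. A call with a gripper value outside its range is refused whole. The fingers move at their own pace and stop on an object; "newtons" is the grip in N (left out, the last holds). Time passes only in rows, so rows that do not move let the fingers close. It gives the time, the measured TCP pose, the force and the opening at its end, in the units of the state.
- telemetry.sense(): the state, without advancing time (a new reading comes with each control period).
- snapshot(name): name is "side" or "top"; returns the picture (384x512x3 uint8, red, green, blue); there is no depth.
- get_calibration(name): a dict with "K" (3x3 intrinsics, pixels), "position" and "attitude" of the camera in the world. Camera axes: x right, y up, looking along -z (the intrinsics and any distortion apply to the point x, -y, -z); pixel columns grow to the right and rows downward; lengths in mm; the calibration is good to about 2 mm. A picture is of the moment at which its call begins. get_calibration takes no time and is no camera call.
- order.close_job(): hands the job in, once; it reports no verdict.
The state is a dict: "time": time; "q": joint angles; "joint_vel": joint speeds; "tau": joint torques, N m; "tool_pos": TCP position; "orientation": TCP orientation; "contact_force": force on the tool from outside, world axes, zero at the start; "moment": the same for the moment, N m; "finger_gap": finger opening in mm.
Only numpy, scipy, OpenCV 4.12 (cv2) and the standard library are available. Lean on these libraries where they do the work, as an engineer would, in place of code of your own. Each camera call takes 0.05 s, during which the arm holds its last target.

## Task

Four enamel canisters stand open on the sorting table with their lids piled up among them. Working down from the top of the pile, one lid at a time, set each lid gently on its own canister, the one of the same colour, so that it sits fully home and level. Leave the canisters standing where they are and do not knock the violet vase or the white salt shaker.

Things in the scene. Friction and masses are not known exactly. Their poses are not given: they have to be found in the camera images.
- green_lid: green enamel cap lid (smallest), inner part of its top cream, top of the pile; lids stand by their skirts on the flat top of the next one. 86 mm across, top 33 mm above origin, skirt 3 mm thick, 30 mm deep inside. Central black knob 28 mm across (widest 10 to 22 mm over the top), 26 mm high. Origin: on the axis at the skirt's lower edge; z up. About 90 g.
- yellow_lid: yellow enamel cap lid (third largest), inner part of its top cream, second in the pile; lids stand by their skirts on the flat top of the next one. 102 mm across, top 33 mm above origin, skirt 3 mm thick, 30 mm deep inside. Central black knob 28 mm across (widest 10 to 22 mm over the top), 26 mm high. Origin: on the axis at the skirt's lower edge; z up. About 110 g.
- red_lid: red enamel cap lid (second largest), inner part of its top cream, third in the pile; lids stand by their skirts on the flat top of the next one. 118 mm across, top 33 mm above origin, skirt 3 mm thick, 30 mm deep inside. Central black knob 28 mm across (widest 10 to 22 mm over the top), 26 mm high. Origin: on the axis at the skirt's lower edge; z up. About 140 g.
- blue_lid: blue enamel cap lid (largest), inner part of its top cream, bottom of the pile, on the table; lids stand by their skirts on the flat top of the next one. 134 mm across, top 33 mm above origin, skirt 3 mm thick, 30 mm deep inside. Central black knob 28 mm across (widest 10 to 22 mm over the top), 26 mm high. Origin: on the axis at the skirt's lower edge; z up. About 170 g.
- green_canister: open cream canister (smallest), green shoulder and neck, loose. Body 88 mm across, shoulder 76 mm up; neck tapers from 70 to 60 mm across at the rim, 108 mm up. Origin: underside, on the axis; z up. The green lid goes over the neck (play all round 10 mm at the rim, 5 mm at the foot), its top rests on the rim: lid origin then 78 mm up. About 310 g.
- yellow_canister: open cream canister (third largest), yellow shoulder and neck, loose. Body 104 mm across, shoulder 94 mm up; neck tapers from 86 to 76 mm across at the rim, 126 mm up. Origin: underside, on the axis; z up. The yellow lid goes over the neck (play all round 10 mm at the rim, 5 mm at the foot), its top rests on the rim: lid origin then 96 mm up. About 400 g.
- red_canister: open cream canister (second largest), red shoulder and neck, loose. Body 120 mm across, shoulder 112 mm up; neck tapers from 102 to 92 mm across at the rim, 144 mm up. Origin: underside, on the axis; z up. The red lid goes over the neck (play all round 10 mm at the rim, 5 mm at the foot), its top rests on the rim: lid origin then 114 mm up. About 500 g.
- blue_canister: open cream canister (largest), blue shoulder and neck, loose. Body 136 mm across, shoulder 130 mm up; neck tapers from 118 to 108 mm across at the rim, 162 mm up. Origin: underside, on the axis; z up. The blue lid goes over the neck (play all round 10 mm at the rim, 5 mm at the foot), its top rests on the rim: lid origin then 132 mm up. About 620 g.
- vase: violet glass vase standing loose on the table, 130 mm high, 60 mm across at the mouth; origin: centre of its underside. To be left alone.
- salt: white china salt shaker with a steel cap, standing loose on the table, 63 mm high, 34 mm across; origin: centre of its underside. To be left alone.
Things that resemble listed ones, but are neither listed nor needed, are in the scene too. What is shaped like the green_lid but pink is not meant.

How it is judged:
By the outcome, as a careful person would: the job done as asked, in the order asked, and still so for the second after the job is handed in, with the robot touching nothing.
It also fails if it takes over 109 s, if anything falls off the work surface, if the arm or the gripper's body presses on something with over 40 N, if the wrist force passes 120 N, or if a joint passes its speed limit or range.

## Working session

There is one attempt and no reset: what is moved stays moved. The work goes in short steps, Python scripts to look and compute and a tool call to move; the robot and the scene stay as the last step left them, time stands still between calls to the robot, and variables do not carry over. Pictures are saved under pics/ and viewed, and the job is handed in when it is done.

Besides the shell and the picture viewer there is one more tool, called after "Call:" as name(argument=value, ...) on one line, values as JSON. move_arm: Moves the arm, as the interface text tells. Scaled input: -1 to 1 covers 0.6 m each way for a shift and 90 degrees each way for a turn. Its arguments: {"type":"object","properties":{"plan":{"type":"array"},"newtons":{"type":"number"}},"required":["plan"]}

```bash
mkdir -p pics; ls; python3 - <<'E'
from station import telemetry, snapshot, get_calibration
import cv2
print(telemetry.sense())
for n in("side","top"):
    im=snapshot(n); cv2.imwrite(f"pics/{n}0.png",im[:,:,::-1]); c=get_calibration(n); print(n,c)
E
```

```text
pics
{'time': 0.0, 'q': array([ 1.10293232,  0.47777805,  0.02232323,  1.55644259, -0.01148869,
        1.10930002, -0.08306208]), 'joint_vel': array([-0.0007375 ,  0.00013223,  0.00064211,  0.00157013,  0.00044158,
        0.00012654, -0.00056367]), 'tau': array([-8.23896676e-05, -5.82841837e+01,  1.53483387e+00, -2.72608280e+01,
       -5.42969350e-02,  1.69295253e-02,  1.63453933e-04]), 'tool_pos': array([ 237.4241017 , -631.24334065,  232.69992054]), 'orientation': array([-8.70838665e-04,  9.83857316e-01,  1.78952429e-01, -2.27277263e-04]), 'contact_force': array([-0.23144971,  0.60147513,  0.40060991]), 'moment': array([-0.01480695, -0.02473822, -0.0739885 ]), 'finger_gap': 87.7248204034194}
side {'K': array([[375.97263447,   0.        , 257.58121476],
       [  0.        , 375.97263447, 183.75819263],
       [  0.        ,   0.        ,   1.        ]]), 'position': array([910.97394364, 449.70914878, 660.643475  ]), 'attitude': array([0.33506907, 0.14998968, 0.39454325, 0.84235826])}
top {'K': array([[347.0219776 ,   0.        , 260.43911153],
       [  0.        , 347.0219776 , 193.50135633],
       [  0.        ,   0.        ,   1.        ]]), 'position': array([393.10599367, -53.66593615, 969.37595391]), 'attitude': array([-0.70111396, -0.01094382,  0.01791382,  0.71274016])}
```

View pics/side0.png

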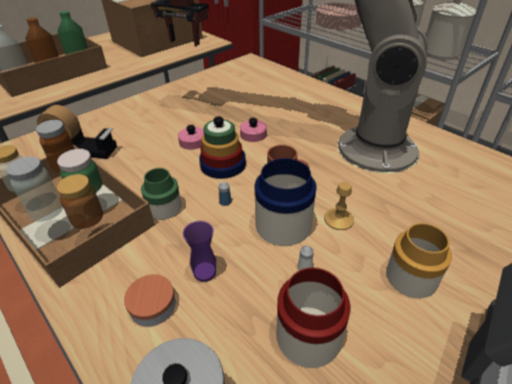

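View pics/top0.png

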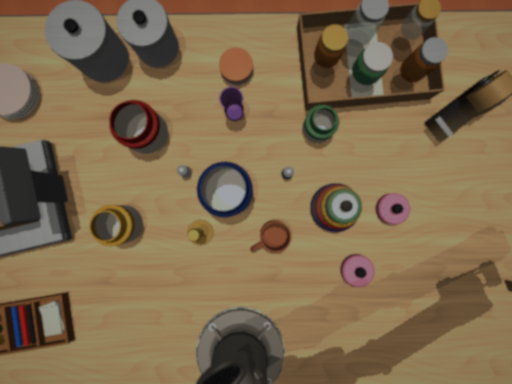

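The side view shows the pile at (220,150), the canisters (green 160,192; blue 285,200; yellow 420,258; red 313,310), the vase at (201,250) and the salt at (306,257). A blue look-alike shaker stands at (225,193). In the top view the pile is at (335,207) and the pink decoy lids are at (393,208) and (357,270). Next I'll measure positions.

```bash
cat > h.py <<'E'
import numpy as np, cv2
from scipy.spatial.transform import Rotation as R
from station import telemetry, snapshot, get_calibration
def cam(n):
    c=get_calibration(n); a=c["attitude"]
    return c["K"],np.array(c["position"]),R.from_quat([a[1],a[2],a[3],a[0]]).as_matrix()
def ray(n,u,v):
    K,p,M=cam(n); d=np.linalg.inv(K)@[u,v,1]; d=M@np.array([d[0],-d[1],-d[2]]); return p,d
def plane(n,u,v,z):
    p,d=ray(n,u,v); return (p+d*(z-p[2])/d[2])
def proj(n,X):
    K,p,M=cam(n); c=M.T@(np.asarray(X,float)-p); c=np.array([c[0],-c[1],-c[2]]); q=K@c; return q[:2]/q[2]
def circ(n,cnt,z):
    P=np.array([plane(n,u,v,z)[:2] for u,v in cnt.reshape(-1,2)])
    A=np.c_[2*P,np.ones(len(P))]; s=np.linalg.lstsq(A,(P**2).sum(1),rcond=None)[0]
    r=np.sqrt(s[2]+s[0]**2+s[1]**2); return s[:2],r,np.abs(np.linalg.norm(P-s[:2],axis=1)-r).max()
HUE={'green':(40,85),'yellow':(15,28),'red':(0,6),'blue':(105,125)}
def blobs(im,col,smin=90,vmin=30):
    h=cv2.cvtColor(im,cv2.COLOR_RGB2HSV); lo,hi=HUE[col]
    m=cv2.inRange(h,(lo,smin,vmin),(hi,255,255))
    if col=='red': m|=cv2.inRange(h,(174,smin,vmin),(180,255,255))
    m=cv2.morphologyEx(m,cv2.MORPH_OPEN,np.ones((2,2),np.uint8)); return m
E
python3 - <<'E'
from h import *
im=snapshot("top")
for n in('top','side'):
    cv2.imwrite(f"pics/{n}_crop.png",cv2.resize((snapshot(n)[100:290,80:420] if n=='top' else snapshot(n)[100:300,130:460])[:,:,::-1],None,fx=2.2,fy=2.2,interpolation=cv2.INTER_CUBIC))
hs=cv2.cvtColor(im,cv2.COLOR_RGB2HSV)
for u,v in[(322,108),(105,210),(112,125),(202,180),(335,222),(330,207),(318,207),(343,206)]: print((u,v),im[v,u],hs[v,u])
for c in HUE:
    m=blobs(im,c,150 if c!='green' else 60)
    cs,_=cv2.findContours(m,cv2.RETR_EXTERNAL,cv2.CHAIN_APPROX_NONE)
    for k in cs:
        if cv2.contourArea(k)>120: print(c,cv2.boundingRect(k),cv2.contourArea(k))
E
```

```text
(322, 108) [43 63 42] [59 85 63]
(105, 210) [119  91  36] [ 20 178 119]
(112, 125) [43 10  8] [  2 208  43]
(202, 180) [36 44 70] [113 124  70]
(335, 222) [93 74 32] [ 21 167  93]
(330, 207) [ 85 107  78] [ 53  69 107]
(318, 207) [110  52  39] [  5 165 110]
(343, 206) [45 39 34] [14 62 45]
green (328, 191, 34, 33) 855.0
green (306, 105, 34, 36) 876.0
green (354, 53, 32, 33) 392.5
yellow (190, 222, 23, 23) 304.5
yellow (91, 206, 44, 41) 1368.5
yellow (322, 188, 32, 40) 185.5
yellow (321, 24, 26, 30) 564.0
yellow (418, 0, 24, 22) 384.0
red (19, 306, 12, 41) 261.5
red (111, 102, 49, 47) 1754.5
blue (12, 308, 10, 39) 181.0
blue (204, 165, 48, 52) 219.0
```

View pics/top_crop.png

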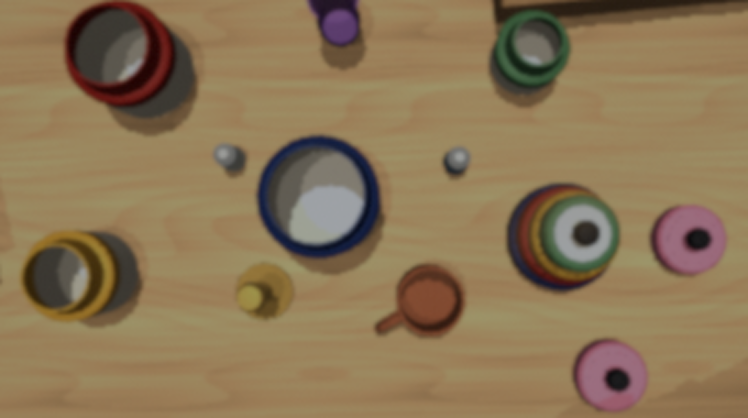

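View pics/side_crop.png

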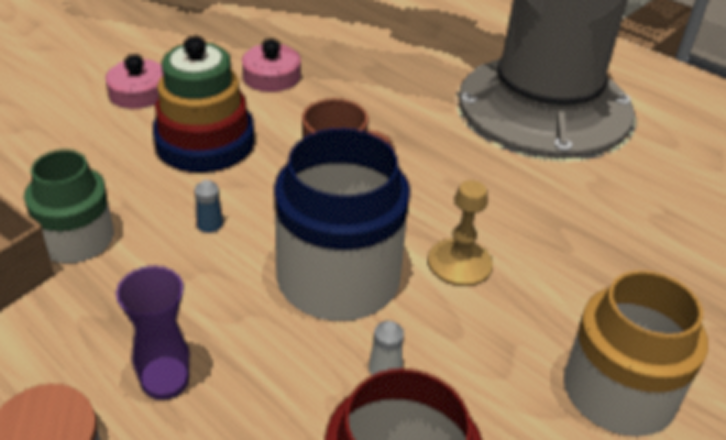

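Confirmed in the enlarged crops. The pile runs green, yellow, red, blue at top pixel (335,207). The pink lids at (393,208) and (357,270) are not meant, and the brown cup (275,236) and brass stick (200,232) are not needed. Next I'll fit circles.

```bash
python3 - <<'E'
from h import *
im=snapshot("top"); sd=snapshot("side")
spec={'green':(76,108,44,30,(306,105,34,36)),'yellow':(94,126,52,38,(88,200,50,50)),'red':(112,144,60,46,(105,96,60,60)),'blue':(130,162,68,54,(192,155,68,68))}
for c,(sh,rm,rs,rr,b) in spec.items():
    h=cv2.cvtColor(im,cv2.COLOR_RGB2HSV)
    m=blobs(im,c,60 if c in('green','blue') else 130,20); w=np.zeros_like(m); x,y,ww,hh=b; w[y-3:y+hh+3,x-3:x+ww+3]=1
    m=cv2.morphologyEx(m*w,cv2.MORPH_CLOSE,np.ones((3,3),np.uint8))
    cs,hi=cv2.findContours(m,cv2.RETR_CCOMP,cv2.CHAIN_APPROX_NONE)
    o=max((k for k,q in zip(cs,hi[0]) if q[3]<0),key=cv2.contourArea)
    C,r,e=circ('top',o,sh); print(c,'shoulder',C.round(1),round(r,1),round(e,1),rs)
    C,r,e=circ('top',cv2.convexHull(o),sh); print(c,' hull',C.round(1),round(r,1),round(e,1),rs)
    ho=[k for k,q in zip(cs,hi[0]) if q[3]>=0 and cv2.contourArea(k)>100]
    for k in ho:
        C,r,e=circ('top',k,rm); print('   hole',C.round(1),round(r,1),round(e,1),rr, cv2.boundingRect(k))
# knob, top
h=cv2.cvtColor(im,cv2.COLOR_RGB2HSV)
m=cv2.inRange(im[190:224,325:365],(0,0,0),(70,70,70)); cs,_=cv2.findContours(m,cv2.RETR_EXTERNAL,cv2.CHAIN_APPROX_NONE)
for k in cs:
    if cv2.contourArea(k)>15:
        k=k+np.array([325,190]); C,r,e=circ('top',k,152); print('knob',C,r,e,cv2.boundingRect(k))
m=cv2.morphologyEx(cv2.inRange(h,(25,0,60),(95,130,255)),0,None) if 0 else blobs(im,'green',50,30)
m[:, :325]=0; m[:185]=0; m[225:]=0
o=max(cv2.findContours(m,cv2.RETR_EXTERNAL,cv2.CHAIN_APPROX_NONE)[0],key=cv2.contourArea)
print('greenlid',circ('top',o,132)); cs=o
for nm,z in(('blue',33),('red',66),('yellow',99)):pass
cv2.imwrite("pics/pile_top.png",cv2.resize(im[170:250,295:425,::-1],None,fx=6,fy=6,interpolation=cv2.INTER_CUBIC))
cv2.imwrite("pics/pile_side.png",cv2.resize(sd[100:190,170:280,::-1],None,fx=6,fy=6,interpolation=cv2.INTER_CUBIC))
print(blobs)
E
```

```text
green shoulder [ 611.7 -226.6] 43.8 5.0 44
green  hull [ 611.9 -226.4] 44.8 4.4 44
   hole [ 610.  -226.4] 27.3 2.2 30 (314, 109, 22, 23)
yellow shoulder [353.5 309.8] 53.2 3.3 52
yellow  hull [353.2 310. ] 54.5 1.9 52
   hole [353.9 307.1] 33.3 2.9 38 (95, 212, 28, 30)
red shoulder [603.8 246.2] 59.1 4.5 60
red  hull [603.9 246. ] 60.2 3.4 60
   hole [602.7 244.4] 41.6 3.6 46 (114, 104, 35, 36)
blue shoulder [436.9  22.2] 64.4 2.3 68
blue  hull [436.8  22.3] 65.2 1.5 68
   hole [436.6  21.5] 53.0 2.4 54 (202, 167, 46, 47)
knob [ 394.24732718 -263.17984978] 11.476468744046109 1.6091731503872229 (341, 201, 11, 10)
knob [ 393.83109776 -253.53841971] 37.83534795225866 2.6616346175852996 (326, 197, 13, 26)
greenlid (array([ 391.5344738 , -264.61882164]), np.float64(39.93391369353358), np.float64(1.9750160779946597))
<function blobs at 0x7f104b2c4680>
```

View pics/pile_top.png

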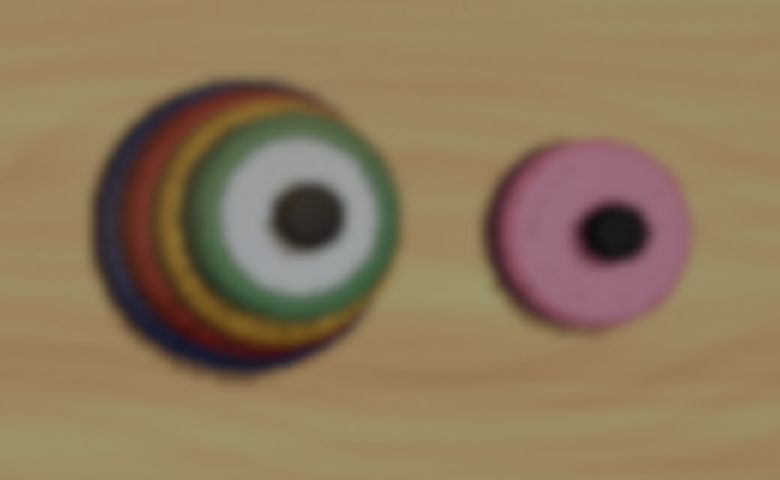

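View pics/pile_side.png

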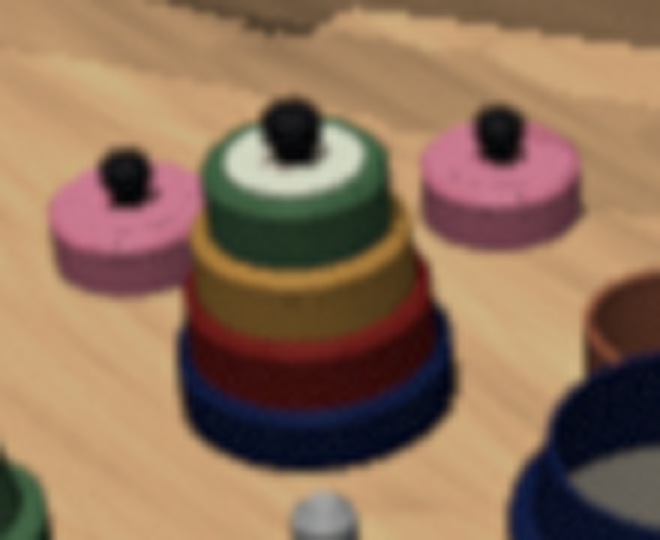

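```bash
python3 - <<'E'
from h import *
sd=snapshot("side").copy()
print(len(sd))
out=cv2.resize(sd[:,:,::-1],None,fx=1.5,fy=1.5,interpolation=cv2.INTER_CUBIC)
t=np.linspace(0,2*np.pi,73)
for X,z,r in[((611,-226.5),108,30),((611,-226.5),0,44),((353.5,308.5),126,38),((353.5,308.5),0,52),((603,245),144,46),((603,245),0,60),((436.7,22),162,54),((436.7,22),0,68),((393,-264),132,43),((393,-264),158,14),((393,-264),0,67)]:
    P=np.array([proj('side',(X[0]+r*np.cos(a),X[1]+r*np.sin(a),z)) for a in t]); P=(P+.5)*1.5-.5
    cv2.polylines(out,[np.round(P).astype(int)],True,(255,255,0),1)
cv2.imwrite("pics/ov.png",out)
u,v=proj('side',(393,-264,152));print(u,v)
m=cv2.inRange(sd[112:130,205:232],(0,0,0),(40,40,40)); M=cv2.moments(m,True); ku,kv=205+M['m10']/M['m00'],112+M['m01']/M['m00']; print('knob side',ku,kv, plane('side',ku,kv,147))
E
```

```text
384
218.759260337189 118.53106064731332
knob side 218.4090909090909 121.66666666666667 [ 398.74570668 -258.89912643  147.        ]
```

View pics/ov.png

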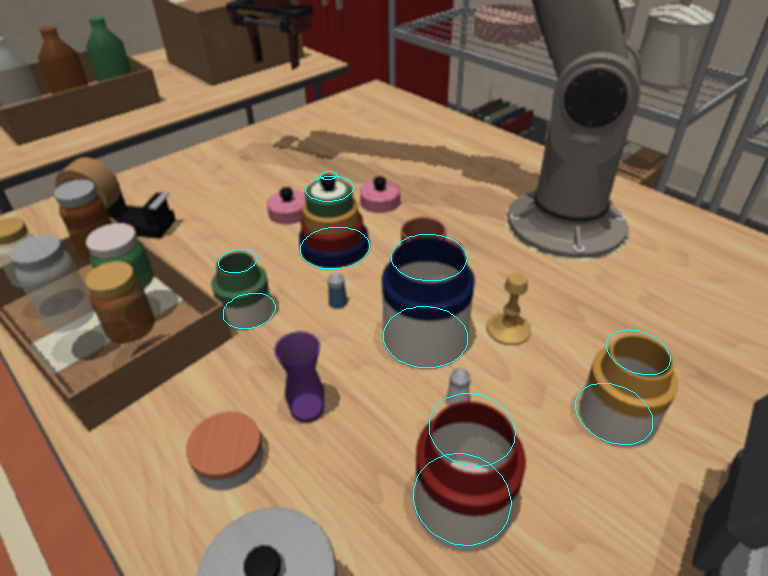

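The side overlay agrees at the pile. At the red and yellow canisters it is several px off, so I'll check both cameras against known points: the robot base at (0,0) and the TCP.

```bash
python3 - <<'E'
from h import *
t=np.linspace(0,2*np.pi,73); T=telemetry.sense()['tool_pos']
for n in('top','side'):
    im=snapshot(n)
    out=cv2.resize(im[:,:,::-1],None,fx=1.5,fy=1.5,interpolation=cv2.INTER_CUBIC)
    for X,z,r in[((0,0),0,100),((0,0),0,115),((0,0),20,115)]:
        P=np.array([proj(n,(X[0]+r*np.cos(a),X[1]+r*np.sin(a),z)) for a in t]); P=(P+.5)*1.5-.5
        cv2.polylines(out,[np.round(P).astype(int)],True,(255,255,0),1)
    p=proj(n,T);print(n,p,proj(n,T-[0,0,11])); cv2.circle(out,tuple(int(v) for v in np.round(p*1.5)),3,(0,0,255),-1)
    cv2.imwrite(f"pics/base_{n}.png",out)
E
```

```text
top [531.3071632  276.62814713] [527.26665621 275.61236264]
side [183.92206029  38.79868686] [184.38159497  42.17773555]
```

View pics/base_top.png

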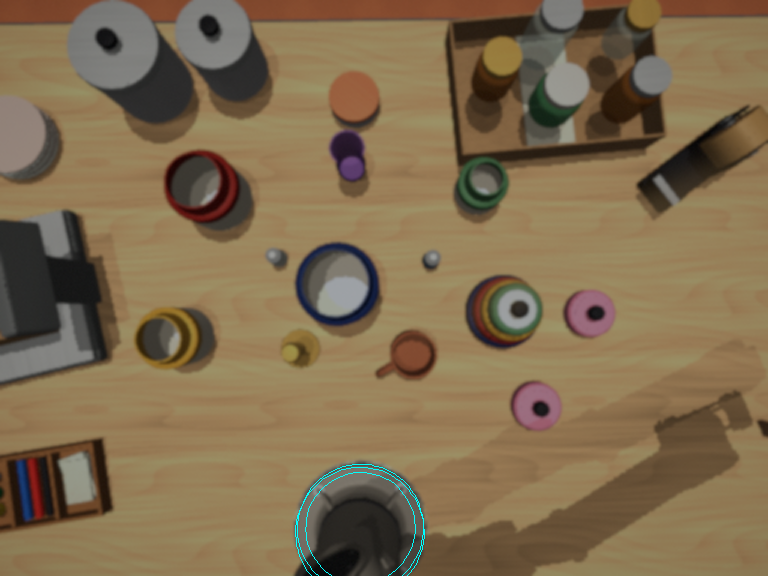

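View pics/base_side.png

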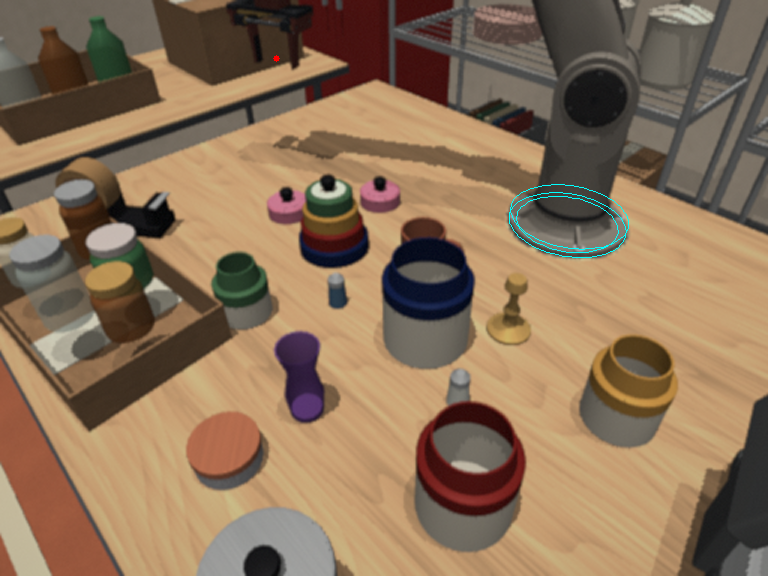

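```bash
python3 - <<'E'
from h import *
im=snapshot('side'); t=np.linspace(0,2*np.pi,73)
F=4
def crop(x0,y0,w,h,cs,name,F=4):
    o=cv2.resize(im[y0:y0+h,x0:x0+w,::-1],None,fx=F,fy=F,interpolation=cv2.INTER_CUBIC)
    for X,z,r in cs:
        P=np.array([proj('side',(X[0]+r*np.cos(a),X[1]+r*np.sin(a),z)) for a in t]); P=(P-[x0,y0]+.5)*F-.5
        cv2.polylines(o,[np.round(P).astype(int)],True,(255,255,0),1)
    return o
a=crop(265,255,100,115,[((603,245),144,46),((603,245),112,60),((603,245),0,60)],'r')
b=crop(375,210,90,115,[((353.5,308.5),126,38),((353.5,308.5),94,52),((353.5,308.5),0,52)],'y')
cv2.imwrite('pics/ry.png',np.hstack([a,b]))
a=crop(243,150,90,100,[((436.7,22),162,54),((436.7,22),130,68),((436.7,22),0,68)],'r')
b=crop(130,155,90,100,[((611,-226.5),108,30),((611,-226.5),76,44),((611,-226.5),0,44)],'y')
cv2.imwrite('pics/bg.png',np.hstack([a,b]))
E
```

```text
(no output)
```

View pics/ry.png

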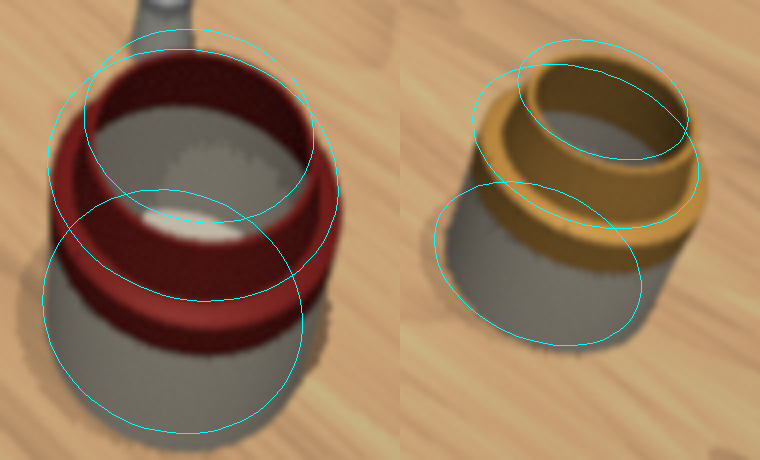

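View pics/bg.png

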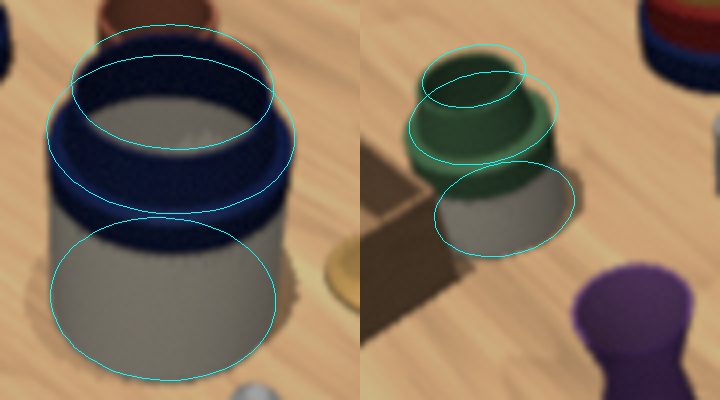

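The two views disagree by up to about 9 mm at the outer canisters. I'll settle that with the gripper in view near each one. First I need a helper to turn targets into rows.

```bash
cat >> h.py <<'E'
def rows(target,n,start=None):
    s=telemetry.sense(); p=np.array(s['tool_pos']) if start is None else np.array(start,float)
    o=s['orientation']; M=R.from_quat([o[1],o[2],o[3],o[0]]).as_matrix()
    d=M.T@(np.array(target,float)-p)/600/n
    print('per row',d.round(4),'mm/row',np.linalg.norm(d)*600, 'n',n,'toolx',M[:,0].round(3),'toolz',M[:,2].round(4))
E
python3 - <<'E'
from h import *
rows((395,-262,200),11)
E
```

```text
per row [ 0.042  -0.044   0.0051] mm/row 36.659741223665314 n 11 toolx [0.936 0.352 0.   ] toolz [ 0.  0. -1.]
```

Call:
move_arm(plan=[[0,0.042,-0.044,0.005,0,0,0],[0,0.042,-0.044,0.005,0,0,0],[0,0.042,-0.044,0.005,0,0,0],[0,0.042,-0.044,0.005,0,0,0],[0,0.042,-0.044,0.005,0,0,0],[0,0.042,-0.044,0.005,0,0,0],[0,0.042,-0.044,0.005,0,0,0],[0,0.042,-0.044,0.005,0,0,0],[0,0.042,-0.044,0.005,0,0,0],[0,0.042,-0.044,0.005,0,0,0],[0,0.042,-0.044,0.005,0,0,0],[0,0,0,0,0,0,0]], newtons=15)

```text
time: 1.75
tool_pos: [396.9, -257.7, 200.7]
orientation: [-0.001, 0.983, 0.183, 0.001]
contact_force: [-0.4, 0.0, -0.1]
finger_gap: 88.1
```

```bash
python3 - <<'E'
from h import *
s=telemetry.sense(); print(s['time'],s['q'].round(2),s['tool_pos'],s['orientation'].round(4),s['contact_force'])
T=s['tool_pos']
o=s['orientation']; M=R.from_quat([o[1],o[2],o[3],o[0]]).as_matrix()
for n,(x0,y0) in(('top',(290,160)),('side',(165,55))):
    im=snapshot(n); F=6; o=cv2.resize(im[y0:y0+95,x0:x0+125,::-1],None,fx=F,fy=F,interpolation=cv2.INTER_CUBIC)
    for X in [T+[0,0,-11],T+M[:,1]*44+[0,0,-11],T-M[:,1]*44+[0,0,-11],T-M[:,1]*57.5+[0,0,-11]]:
        p=(proj(n,X)-[x0,y0]+.5)*F; print(n,proj(n,X)); cv2.circle(o,tuple(int(v) for v in p),3,(0,0,255),-1)
    cv2.imwrite(f'pics/p1_{n}.png',o)
E
```

```text
1.75 [ 0.6   0.19 -0.18  2.05  0.04  0.9  -0.8 ] [ 396.91413719 -257.71680033  200.6908096 ] [-7.000e-04  9.832e-01  1.826e-01  5.000e-04] [-0.36699415  0.01392813 -0.11736282]
top [347.73655277 204.49844602]
top [365.70711654 197.1852828 ]
top [329.71478014 211.83244881]
top [324.17507263 214.08684582]
side [217.94753675 107.13080037]
side [203.41528882 103.72404415]
side [232.93809559 110.64499718]
side [237.63271124 111.74554344]
```

View pics/p1_top.png

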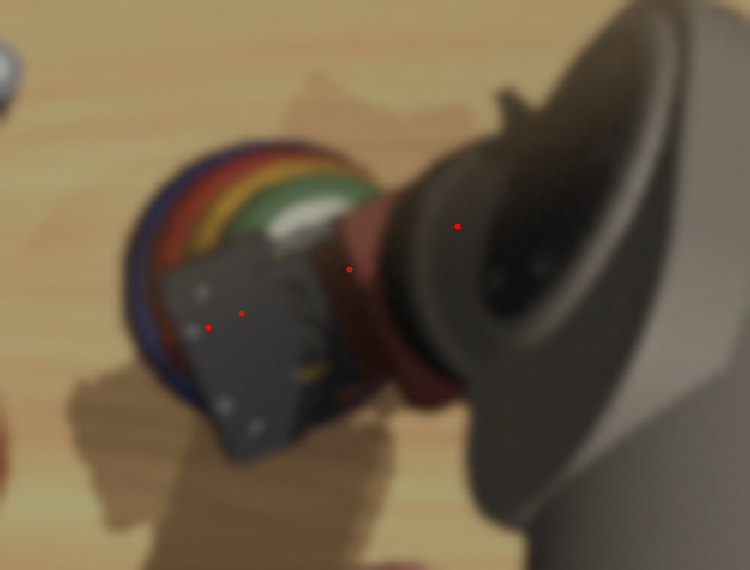

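View pics/p1_side.png

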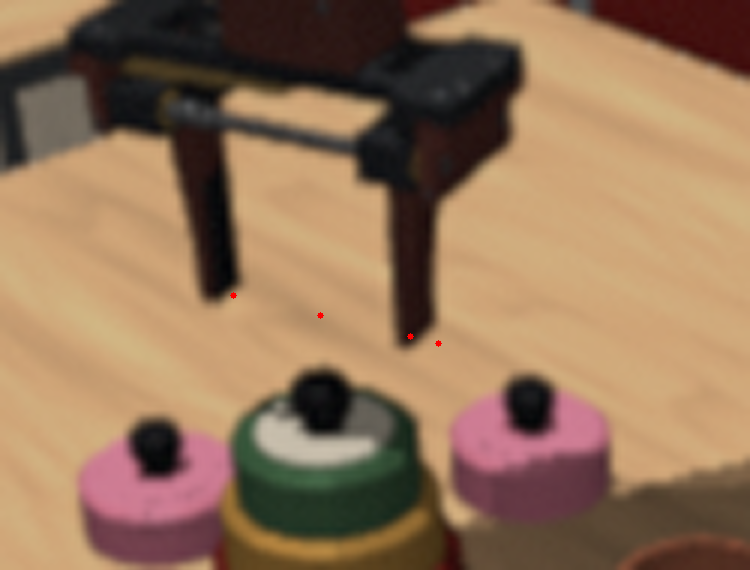

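The predicted TCP in the side view (218,107) lands midway between the finger pads, so the side camera is good here. I'll descend on the green knob.

```bash
python3 - <<'E'
from h import *
rows((396.5,-261,146),6)
E
```

```text
per row [ 0.0005 -0.0001  0.0152] mm/row 9.149186981868658 n 6 toolx [0.935 0.354 0.   ] toolz [ 2.e-04 -4.e-04 -1.e+00]
```

Call:
move_arm(plan=[[0,0,0,0.015,0,0,0],[0,0,0,0.015,0,0,0],[0,0,0,0.015,0,0,0],[0,0,0,0.015,0,0,0],[0,0,0,0.015,0,0,0],[0,0,0,0.015,0,0,0],[0,0,0,0,0,0,0]])

```text
time: 2.55
tool_pos: [394.1, -262.0, 145.2]
orientation: [-0.001, 0.984, 0.179, -0.001]
contact_force: [-1.1, 0.8, 0.0]
finger_gap: 87.7
```

```bash
cat > look.py <<'E'
import sys
from h import *
def look(name,n,x0,y0,w,h,pts=(),F=6):
    im=snapshot(n); o=cv2.resize(im[y0:y0+h,x0:x0+w,::-1],None,fx=F,fy=F,interpolation=cv2.INTER_CUBIC)
    for X in pts:
        p=(proj(n,X)-[x0,y0]+.5)*F; cv2.circle(o,tuple(int(v) for v in p),3,(0,0,255),-1)
    cv2.imwrite(f'pics/{name}.png',o)
E
python3 - <<'E'
from look import *
T=telemetry.sense()['tool_pos'];print(T,telemetry.sense()['contact_force'])
look('g1','side',165,80,120,95,[T,T-[0,0,11]])
E
```

```text
[ 394.06785512 -261.98232852  145.21748897] [-1.13277293  0.81058334  0.01829145]
```

View pics/g1.png

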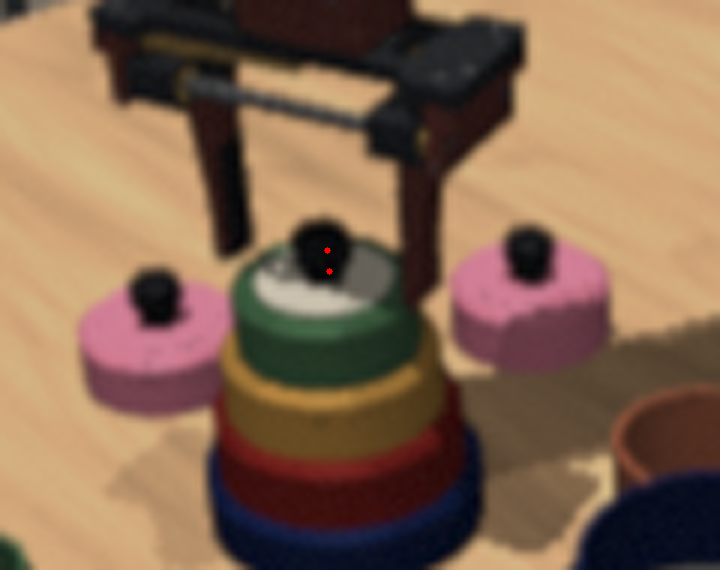

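The fingers straddle the knob at (325,250) in the crop. Closing now.

Call:
move_arm(plan=[[1,0,0,0,0,0,0],[1,0,0,0,0,0,0],[1,0,0,0,0,0,0],[1,0,0,0,0,0,0],[1,0,0,0,0,0,0],[1,0,0,0,0,0,0],[1,0,0,0,0,0,0],[1,0,0,0,0,0,0]], newtons=15)

```text
time: 3.4
tool_pos: [394.9, -262.4, 146.7]
orientation: [0.0, 0.984, 0.179, 0.0]
contact_force: [-0.8, -0.2, -0.5]
finger_gap: 27.3
```

```bash
python3 - <<'E'
from look import *
s=telemetry.sense();T=s['tool_pos'];print(T,s['contact_force'],s['moment'])
look('g2','side',165,80,120,95,[T,T-[0,0,11]])
E
```

```text
[ 394.93800627 -262.44126798  146.6972737 ] [-0.81912479 -0.17782795 -0.46055913] [ 0.0209565   0.02134147 -0.01916775]
```

View pics/g2.png

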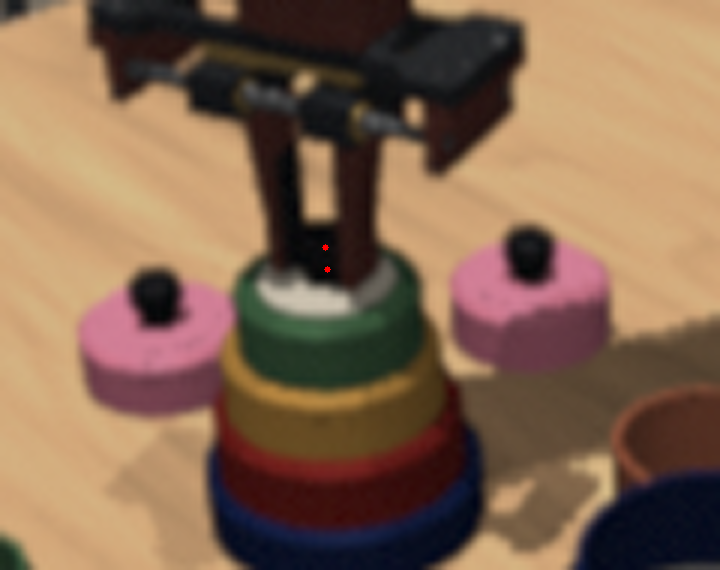

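Held, with a gap of 27.3 mm. Lifting gently, then carrying it towards the green canister.

Call:
move_arm(plan=[[1,0,0,-0.01,0,0,0],[1,0,0,-0.02,0,0,0],[1,0,0,-0.02,0,0,0],[1,0,0,-0.02,0,0,0],[1,0,0,-0.02,0,0,0],[1,0,0,-0.01,0,0,0],[1,0,0,0,0,0,0]])

```text
time: 4.15
tool_pos: [395.5, -262.7, 207.9]
orientation: [0.001, 0.984, 0.179, 0.001]
contact_force: [0.2, -0.4, 0.1]
finger_gap: 27.8
```

```bash
python3 - <<'E'
from look import *
s=telemetry.sense();T=s['tool_pos'];print(T,s['contact_force'],s['finger_gap'])
look('g3','side',150,60,120,100,[T,T-[0,0,14]])
rows((610,-228,205),8)
E
```

```text
[ 395.48140253 -262.72033643  207.87638548] [ 0.15887125 -0.42592159  0.10863379] 27.790763918396458
per row [0.0444 0.009  0.0005] mm/row 27.215131013415405 n 8 toolx [0.936 0.352 0.001] toolz [ 7.e-04 -5.e-04 -1.e+00]
```

View pics/g3.png

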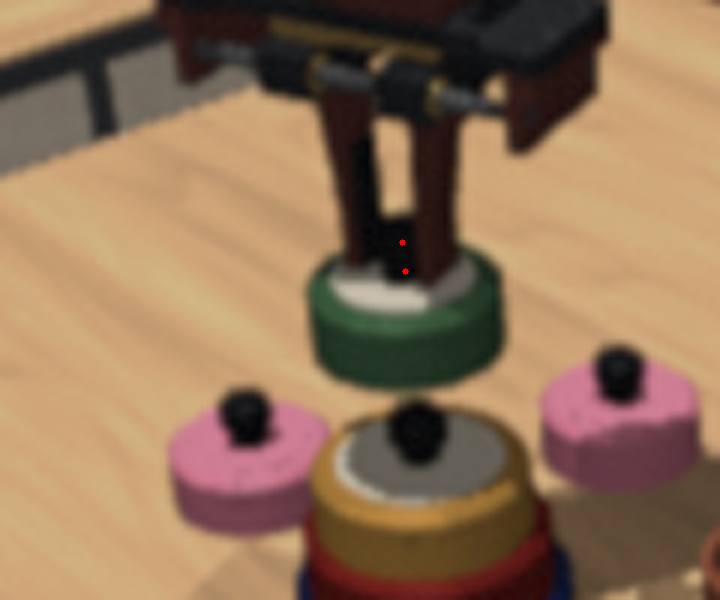

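Call:
move_arm(plan=[[1,0.02,0.004,0,0,0,0],[1,0.04,0.008,0,0,0,0],[1,0.045,0.009,0,0,0,0],[1,0.045,0.009,0,0,0,0],[1,0.045,0.009,0,0,0,0],[1,0.045,0.009,0,0,0,0],[1,0.045,0.009,0,0,0,0],[1,0.04,0.009,0,0,0,0],[1,0.03,0.006,0,0,0,0],[1,0,0,0,0,0,0],[1,0,0,0,0,0,0]])

```text
time: 5.3
tool_pos: [609.3, -227.3, 205.5]
orientation: [-0.0, 0.984, 0.179, -0.001]
contact_force: [0.1, -0.5, -0.5]
finger_gap: 27.3
```

```bash
python3 - <<'E'
from look import *
s=telemetry.sense();T=s['tool_pos'];print(T,s['contact_force'],s['finger_gap'])
look('g4s','side',110,100,120,100,[T,T-[0,0,14]])
look('g4t','top',270,70,120,95,[T-[0,0,14]])
E
```

```text
[ 609.31326413 -227.26000166  205.46226998] [ 0.10816652 -0.50934549 -0.45314233] 27.3163879615113
```

View pics/g4s.png

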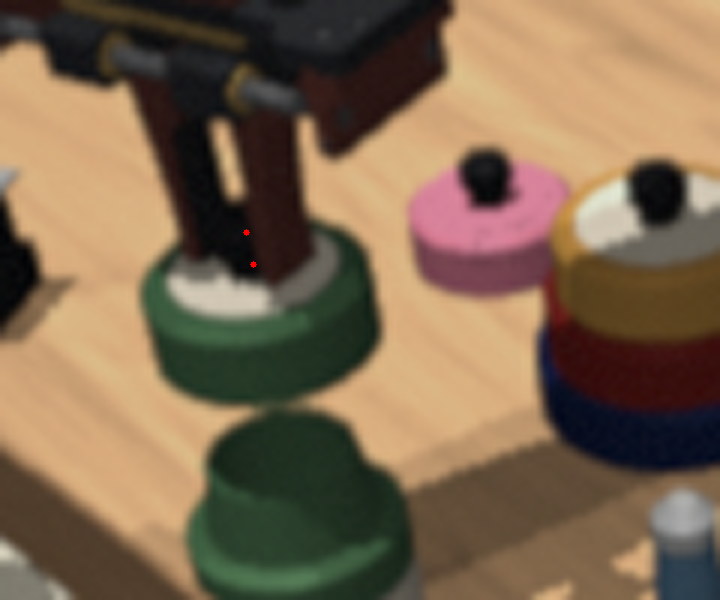

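View pics/g4t.png

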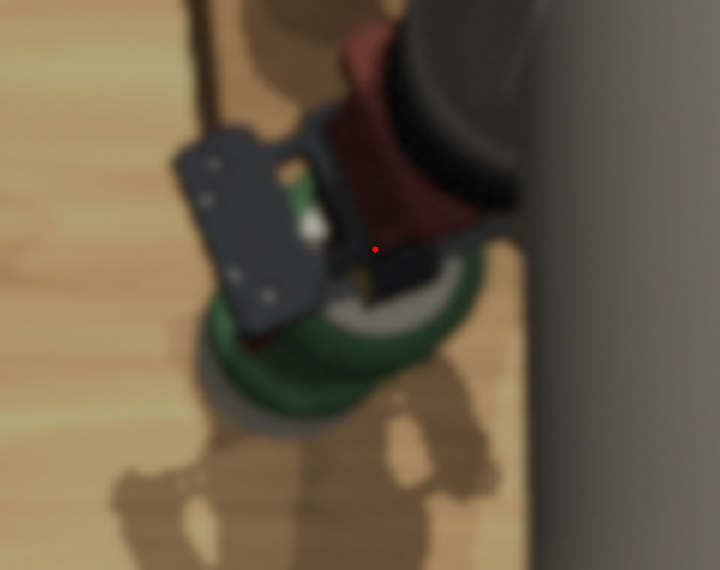

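```bash
python3 - <<'E'
from h import *
im=snapshot('top')
hs=cv2.cvtColor(im,cv2.COLOR_RGB2HSV)
# table/floor edge near top: hue change
for u in range(5,300,20):
    col=im[0:30,u].astype(float); s=col[:,1]/col[:,0]; g=np.diff(s); v=int(np.argmax(g)); 
    w=g[max(0,v-2):v+3]; print(u,round(float((w*np.arange(max(0,v-2),max(0,v-2)+len(w))).sum()/w.sum()),2),end='; ')
E
```

```text
5 14.34; 25 14.26; 45 13.85; 65 0.98; 85 0.99; 105 13.36; 125 1.31; 145 19.23; 165 10.68; 185 12.51; 205 12.25; 225 12.09; 245 11.8; 265 11.59; 285 11.38;
```

```bash
python3 - <<'E'
from h import *
t=np.linspace(0,2*np.pi,361)
def ext(n,X,r):
    P=np.array([proj(n,(X[0]+r*np.cos(a),X[1]+r*np.sin(a),X[2])) for a in t]); return P.min(0).round(1),P.max(0).round(1)
im=snapshot('side'); m=blobs(im,'green',60,25); 
for y in range(130,205,4):
    xs=np.where(m[y,110:200])[0]+110; print(y,xs.min() if len(xs) else None,xs.max() if len(xs) else None,end='; ')
print()
T=telemetry.sense()['tool_pos']; print(T)
print('lid top',ext('side',(T[0],T[1],T[2]-14),43),'bot',ext('side',(T[0],T[1],T[2]-47),43))
for z,r in((108,30),(76,44),(76,35)): print('can',z,ext('side',(611,-226.5,z),r))
K,p,M=cam('side'); print(M.round(3))
for z in(108,):
  for d in((5,0),(0,5)): print(d,proj('side',(611+d[0],-226.5+d[1],z))-proj('side',(611,-226.5,z)))
E
```

```text
130 None None; 134 None None; 138 None None; 142 168 170; 146 136 171; 150 135 172; 154 136 173; 158 138 172; 162 139 167; 166 145 158; 170 157 163; 174 148 168; 178 146 171; 182 146 176; 186 144 178; 190 143 178; 194 143 178; 198 145 176; 202 150 170; 
[ 608.58665016 -228.32793164  206.59158895]
lid top (array([131.9, 132.5]), array([171.2, 154.1])) bot (array([135.2, 144.3]), array([173.5, 166.3]))
can 108 (array([145.1, 165.6]), array([170.9, 181.4]))
can 76 (array([141.9, 172.4]), array([178.8, 195.7]))
can 76 (array([145.7, 174.6]), array([175.1, 193.2]))
[[-0.73  -0.446  0.517]
 [ 0.683 -0.464  0.564]
 [-0.012  0.765  0.644]]
(5, 0) [-1.83244546  0.91224893]
(0, 5) [1.12755467 0.94773841]
```

The top view has straight edges, so no distortion, and the lid in hand matches its predicted position. The canister fits are biased inward by about 2–3 mm because the coloured band is visible. I'll use about (612,-228) for green and go down to just above the rim.

```bash
python3 - <<'E'
from h import *
rows((612,-228,162),4)
E
```

```text
per row [0.0014 0.0004 0.0186] mm/row 11.180810294296675 n 4 toolx [ 0.936  0.351 -0.001] toolz [-6.e-04 -2.e-04 -1.e+00]
```

Call:
move_arm(plan=[[1,0.001,0,0.018,0,0,0],[1,0.001,0,0.018,0,0,0],[1,0.001,0.001,0.018,0,0,0],[1,0.001,0,0.018,0,0,0],[1,0,0,0,0,0,0],[1,0,0,0,0,0,0]])

```text
time: 6.1
tool_pos: [611.7, -227.5, 162.9]
orientation: [-0.0, 0.984, 0.179, -0.0]
contact_force: [0.6, 0.3, -0.8]
finger_gap: 27.2
```

```bash
python3 - <<'E'
from look import *
s=telemetry.sense();T=s['tool_pos'];print(T,s['contact_force'],s['finger_gap'])
look('g5s','side',110,120,120,100,[T,T-[0,0,14]])
look('g5t','top',270,70,120,95,[T-[0,0,14]])
E
```

```text
[ 611.74457264 -227.48433787  162.93125324] [ 0.57806316  0.25710423 -0.83354543] 27.19700433602079
```

View pics/g5s.png

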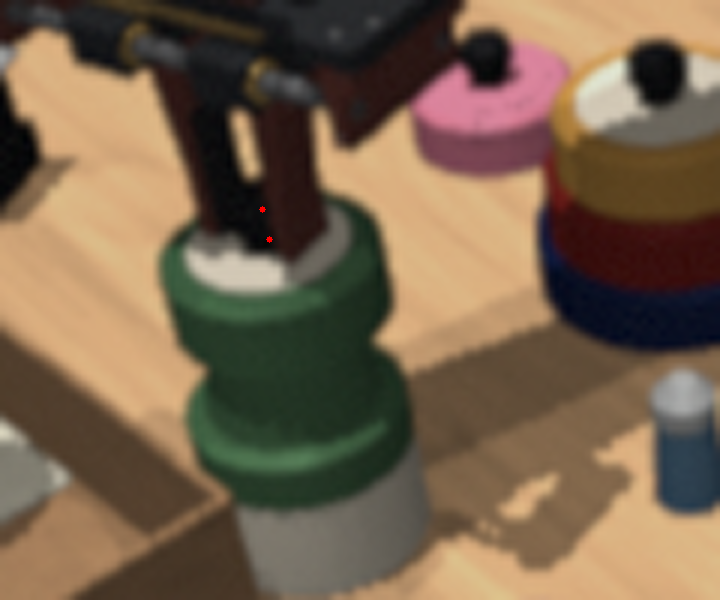

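View pics/g5t.png

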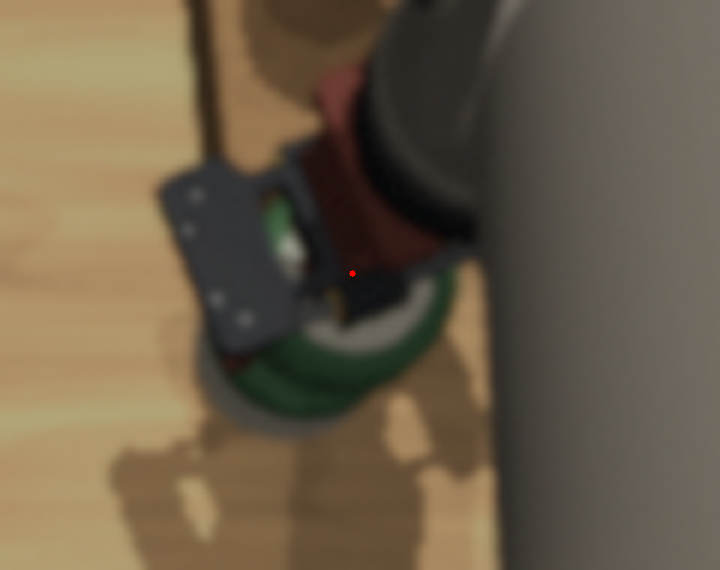

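In the side view the lid axis at (275–285) lines up with the canister shoulder centre (301, allowing for the lean). Descending slowly.

Call:
move_arm(plan=[[1,0,0,0.01,0,0,0],[1,0,0,0.01,0,0,0],[1,0,0,0.01,0,0,0],[1,0,0,0,0,0,0]])

```text
time: 6.6
tool_pos: [611.1, -227.4, 144.2]
orientation: [-0.0, 0.984, 0.179, -0.001]
contact_force: [-0.8, -0.7, -0.9]
finger_gap: 27.4
```

```bash
python3 - <<'E'
from look import *
s=telemetry.sense();T=s['tool_pos'];print(T,s['contact_force'],s['finger_gap'])
look('g6s','side',110,120,120,100,[T,T-[0,0,14]])
E
```

```text
[ 611.11538123 -227.35441189  144.16114191] [-0.83527954 -0.68707354 -0.9100784 ] 27.38585063001736
```

View pics/g6s.png

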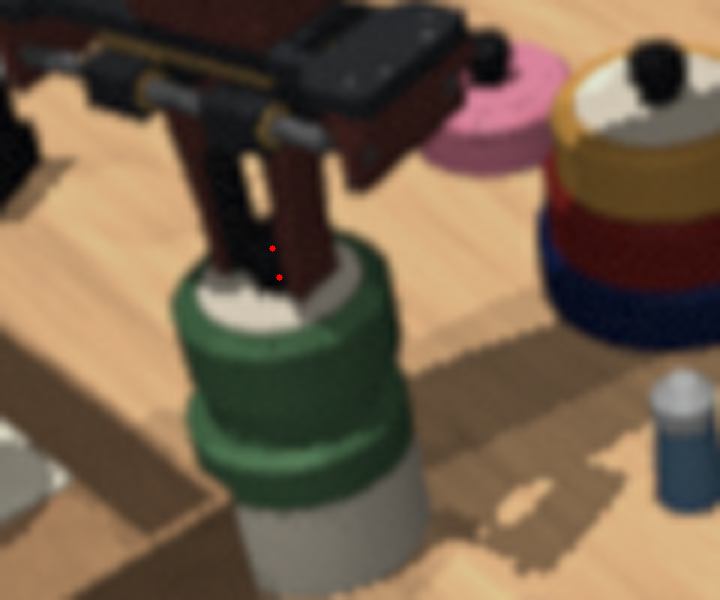

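The lid is sliding over the neck with no contact force. Continuing.

Call:
move_arm(plan=[[1,0,0,0.008,0,0,0],[1,0,0,0.008,0,0,0],[1,0,0,0.007,0,0,0],[1,0,0,0.004,0,0,0],[1,0,0,0,0,0,0]])

```text
time: 7.15
tool_pos: [611.6, -227.4, 128.7]
orientation: [-0.0, 0.984, 0.179, -0.0]
contact_force: [-0.3, -0.4, -1.1]
finger_gap: 27.2
```

Call:
move_arm(plan=[[1,0,0,0.003,0,0,0],[1,0,0,0.003,0,0,0],[1,0,0,0,0,0,0]])

```text
time: 7.45
tool_pos: [612.1, -227.6, 125.8]
orientation: [0.0, 0.984, 0.179, 0.0]
contact_force: [0.1, -0.3, -1.5]
finger_gap: 27.1
```

Call:
move_arm(plan=[[1,0,0,0.002,0,0,0],[1,0,0,0.002,0,0,0],[1,0,0,0,0,0,0]])

```text
time: 7.75
tool_pos: [612.4, -227.6, 125.5]
orientation: [0.0, 0.984, 0.179, 0.001]
contact_force: [-4.6, 1.6, 12.0]
finger_gap: 26.8
```

Seated: contact is 12 N at the expected height (TCP 125.5). Easing off 1 mm, releasing, then rising.

Call:
move_arm(plan=[[1,0,0,-0.002,0,0,0],[0.4,0,0,0,0,0,0],[0.4,0,0,0,0,0,0],[0.4,0,0,0,0,0,0],[0.4,0,0,0,0,0,0],[0.4,0,0,-0.02,0,0,0],[0.4,0,0,-0.04,0,0,0],[0.4,0,0,-0.06,0,0,0],[0.4,0,0,-0.04,0,0,0],[0.4,0,0,0,0,0,0]])

```text
time: 8.75
tool_pos: [614.4, -228.2, 225.7]
orientation: [0.002, 0.984, 0.179, 0.004]
contact_force: [-0.4, 0.3, 0.1]
finger_gap: 52.8
```

```bash
python3 - <<'E'
from look import *
s=telemetry.sense();T=s['tool_pos'];print(T,s['contact_force'],s['finger_gap'])
look('g7s','side',110,120,120,100,[(611.7,-227.5,111),(611.7,-227.5,0)])
rows((395,-263,170),9)
im=snapshot('top'); print(im.shape)
E
```

```text
[ 614.38297306 -228.15328035  225.67208194] [-0.36725676  0.32984497  0.05877168] 52.78896613824384
per row [-0.0401 -0.0082  0.0097] mm/row 25.251297345257647 n 9 toolx [0.936 0.352 0.004] toolz [ 0.0044 -0.0014 -1.    ]
(384, 512, 3)
```

View pics/g7s.png

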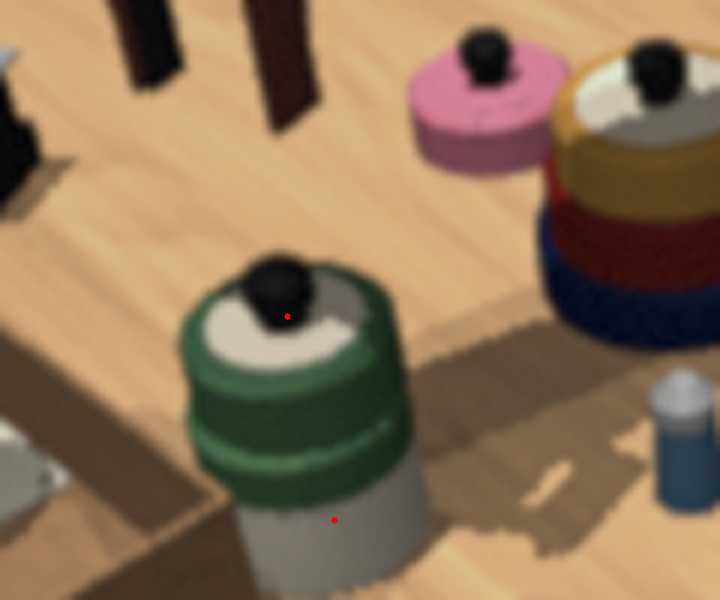

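The green lid is home and level, with an even shoulder gap. Next I'll measure the yellow knob and re-measure the red and yellow canisters at the same time.

```bash
python3 - <<'E'
from look import *
im=snapshot('top')
look('y0t','top',290,160,125,95,[(394,-263,125)])
look('y0s','side',170,90,120,95,[(394,-263,125)])
E
```

```text
(no output)
```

View pics/y0t.png

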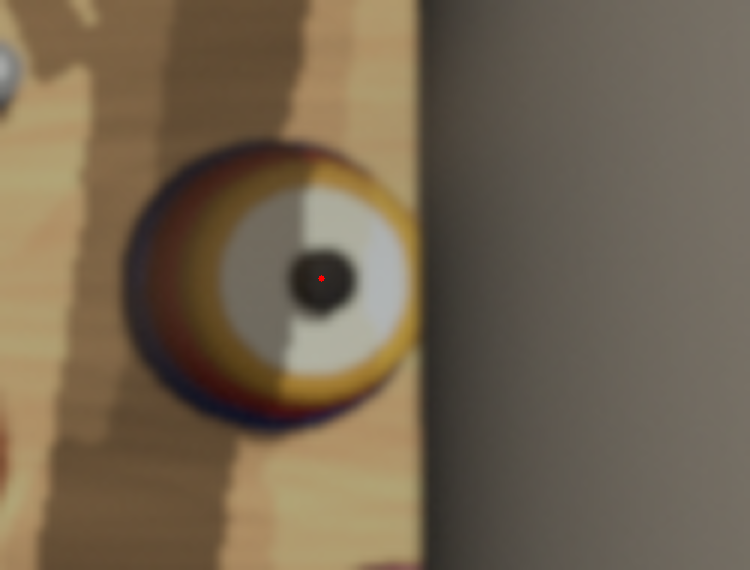

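View pics/y0s.png

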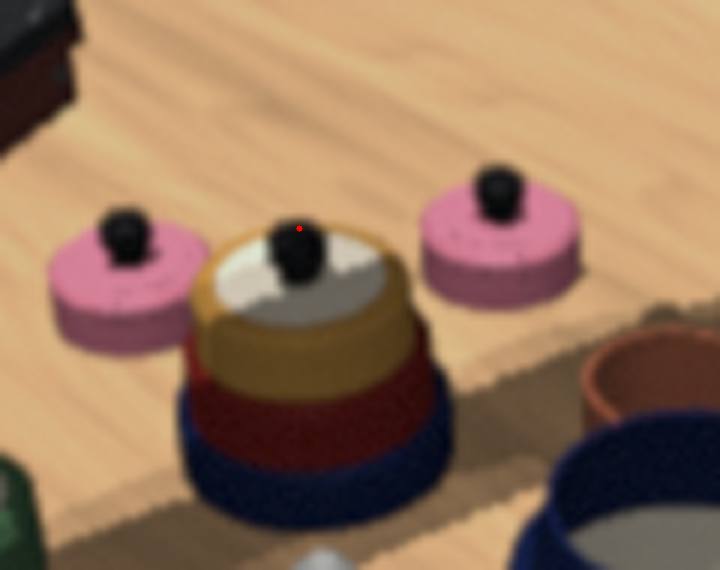

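The yellow knob is at (393,-263), matching the projected dot. Going there.

```bash
python3 - <<'E'
from h import *
rows((393,-263,180),9)
E
```

```text
per row [-0.0401 -0.008   0.0073] mm/row 24.933291699494482 n 9 toolx [ 0.936  0.352 -0.002] toolz [-2.3e-03  6.0e-04 -1.0e+00]
```

Call:
move_arm(plan=[[0.4,-0.03,-0.006,0.005,0,0,0],[0.4,-0.042,-0.008,0.008,0,0,0],[0.4,-0.042,-0.008,0.008,0,0,0],[0.4,-0.042,-0.008,0.008,0,0,0],[0.4,-0.042,-0.008,0.008,0,0,0],[0.4,-0.042,-0.009,0.008,0,0,0],[0.4,-0.042,-0.009,0.008,0,0,0],[0.4,-0.042,-0.008,0.008,0,0,0],[0.4,-0.037,-0.008,0.005,0,0,0],[0.4,0,0,0,0,0,0],[0.4,0,0,0,0,0,0]])

```text
time: 10.1
tool_pos: [393.9, -263.3, 180.5]
orientation: [-0.0, 0.984, 0.179, -0.0]
contact_force: [0.1, 0.2, 0.3]
finger_gap: 52.9
```

```bash
python3 - <<'E'
from h import *
print(telemetry.sense()['tool_pos']);rows((393,-263,113),6)
E
```

```text
[ 393.90684452 -263.26528249  180.47485982]
per row [-0.0002 -0.0001  0.0187] mm/row 11.246912476209234 n 6 toolx [ 0.936  0.352 -0.   ] toolz [-4.e-04  5.e-04 -1.e+00]
```

Call:
move_arm(plan=[[0.4,0,0,0.022,0,0,0],[0.4,0,0,0.022,0,0,0],[0.4,0,0,0.022,0,0,0],[0.4,0,0,0.022,0,0,0],[0.4,0,0,0.014,0,0,0],[0.4,0,0,0.009,0,0,0],[0.4,0,0,0,0,0,0],[1,0,0,0,0,0,0],[1,0,0,0,0,0,0],[1,0,0,0,0,0,0],[1,0,0,0,0,0,0],[1,0,0,0,0,0,0]], newtons=15)

```text
time: 11.3
tool_pos: [394.3, -263.6, 114.7]
orientation: [0.0, 0.984, 0.179, 0.0]
contact_force: [0.6, 0.1, 2.4]
finger_gap: 27.0
```

```bash
python3 - <<'E'
from look import *
s=telemetry.sense();T=s['tool_pos'];print(T,s['contact_force'],s['finger_gap'])
look('y1','side',165,80,120,95,[T,T-[0,0,14]])
E
```

```text
[ 394.27003862 -263.60828512  114.6858898 ] [0.62116429 0.10773394 2.43896813] 27.02201376166957
```

View pics/y1.png

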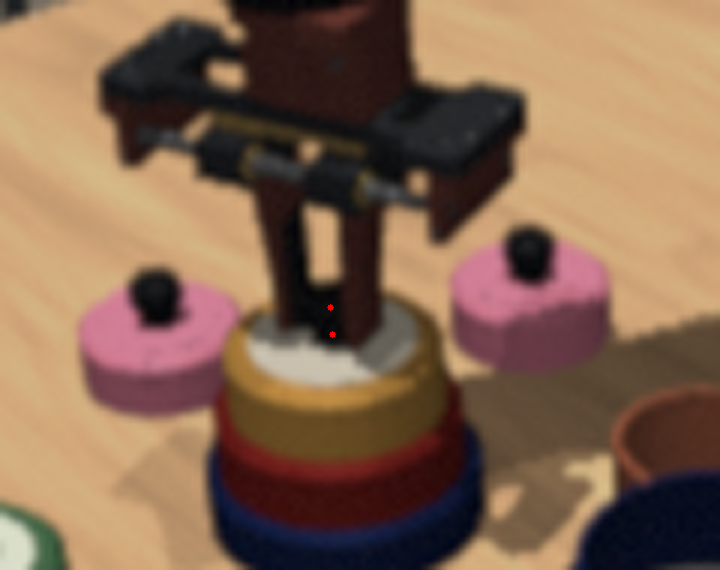

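Held, with a gap of 27.0 mm. Lifting high (TCP about 245), so I can arc over the blue canister without going inside the reach limit.

Call:
move_arm(plan=[[1,0,0,-0.01,0,0,0],[1,0,0,-0.02,0,0,0],[1,0,0,-0.035,0,0,0],[1,0,0,-0.04,0,0,0],[1,0,0,-0.04,0,0,0],[1,0,0,-0.04,0,0,0],[1,0,0,-0.025,0,0,0],[1,0,0,-0.01,0,0,0],[1,0,0,0,0,0,0]])

```text
time: 12.25
tool_pos: [394.2, -263.5, 247.2]
orientation: [0.001, 0.984, 0.179, 0.001]
contact_force: [0.9, -0.5, -1.1]
finger_gap: 27.2
```

```bash
python3 - <<'E'
from look import *
s=telemetry.sense();T=s['tool_pos'];print(T,s['contact_force'],s['finger_gap'])
rows((460,-120,245),5); rows((470,30,245),5,(460,-120,245)); rows((435,190,245),6,(470,30,245)); rows((354,311,245),6,(435,190,245))
look('y2','side',130,60,120,100,[T,T-[0,0,14]])
E
```

```text
[ 394.21419739 -263.51282878  247.24100869] [ 0.90631081 -0.53402071 -1.09801962] 27.226170955074885
per row [ 0.0374 -0.0371  0.0007] mm/row 31.577666772062713 n 5 toolx [0.936 0.352 0.001] toolz [ 1.5e-03 -9.0e-04 -1.0e+00]
per row [ 0.0207 -0.0456 -0.    ] mm/row 30.066592756745823 n 5 toolx [0.936 0.352 0.001] toolz [ 1.5e-03 -9.0e-04 -1.0e+00]
per row [ 0.0065 -0.045  -0.0001] mm/row 27.297232256932 n 6 toolx [0.936 0.352 0.001] toolz [ 1.5e-03 -9.0e-04 -1.0e+00]
per row [-0.0092 -0.0394 -0.0001] mm/row 24.26817760863894 n 6 toolx [0.936 0.352 0.001] toolz [ 1.5e-03 -9.0e-04 -1.0e+00]
```

View pics/y2.png

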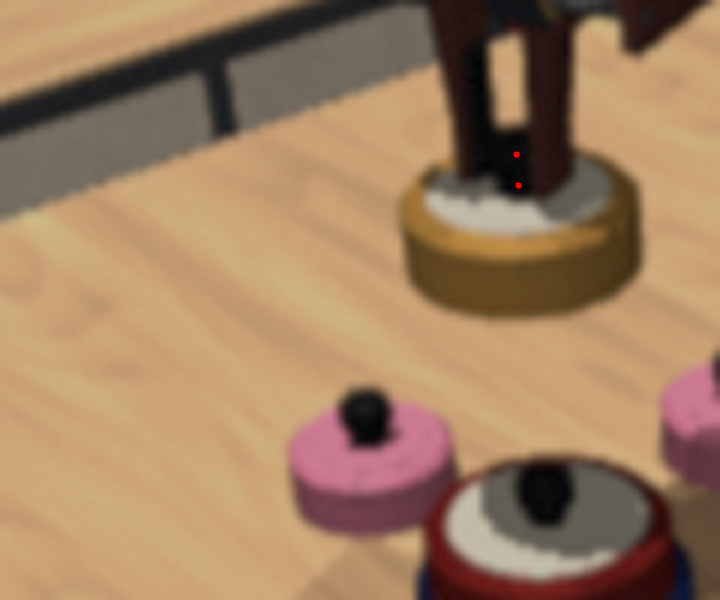

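Lifted level. Carrying it along the arc.

Call:
move_arm(plan=[[1,0.02,-0.02,0,0,0,0],[1,0.035,-0.035,0,0,0,0],[1,0.037,-0.037,0,0,0,0],[1,0.037,-0.037,0,0,0,0],[1,0.037,-0.037,0,0,0,0],[1,0.028,-0.042,0,0,0,0],[1,0.021,-0.045,0,0,0,0],[1,0.021,-0.045,0,0,0,0],[1,0.02,-0.045,0,0,0,0],[1,0.02,-0.045,0,0,0,0],[1,0.01,-0.025,0,0,0,0],[1,0,0,0,0,0,0]])

```text
time: 13.5
tool_pos: [466.6, 31.4, 245.3]
orientation: [-0.001, 0.983, 0.181, -0.001]
contact_force: [-0.9, -0.5, -0.9]
finger_gap: 26.9
```

```bash
python3 - <<'E'
from look import *
s=telemetry.sense();T=s['tool_pos'];print(T,s['contact_force'],s['finger_gap'],s['q'].round(2))
rows((435,190,240),6); rows((354,311,230),6,(435,190,240))
E
```

```text
[466.62628834  31.4166447  245.33229282] [-0.91728585 -0.46240709 -0.90899482] 26.87643177365816 [ 0.2   0.15 -0.44  1.99  0.07  1.01 -1.48]
per row [ 0.0075 -0.0443  0.0015] mm/row 26.96568603420449 n 6 toolx [ 0.934  0.356 -0.001] toolz [-1.8e-03  9.0e-04 -1.0e+00]
per row [-0.009  -0.0394  0.0028] mm/row 24.325341153254612 n 6 toolx [ 0.934  0.356 -0.001] toolz [-1.8e-03  9.0e-04 -1.0e+00]
```

Call:
move_arm(plan=[[1,0.004,-0.03,0,0,0,0],[1,0.008,-0.044,0.001,0,0,0],[1,0.008,-0.044,0.002,0,0,0],[1,0.008,-0.044,0.002,0,0,0],[1,0.008,-0.044,0.002,0,0,0],[1,0.004,-0.044,0.002,0,0,0],[1,-0.006,-0.042,0.002,0,0,0],[1,-0.009,-0.04,0.002,0,0,0],[1,-0.009,-0.04,0.002,0,0,0],[1,-0.009,-0.04,0.002,0,0,0],[1,-0.009,-0.04,0.002,0,0,0],[1,-0.006,-0.03,0,0,0,0]])

```text
time: 14.7
tool_pos: [360.5, 297.5, 234.0]
orientation: [0.001, 0.984, 0.179, -0.001]
contact_force: [0.6, -0.3, -1.1]
finger_gap: 27.1
```

```bash
python3 - <<'E'
from look import *
s=telemetry.sense();T=s['tool_pos'];print(T,s['contact_force'],s['finger_gap'],s['q'].round(2))
rows((354,311,215),3)
look('y3s','side',360,150,130,130,[T,T-[0,0,14],(354,311,126)],F=5)
look('y3t','top',70,160,120,95,[T-[0,0,14]])
E
```

```text
[360.49710818 297.49868111 233.97936777] [ 0.58442062 -0.33403362 -1.07716091] 27.06512195635356 [-0.23  0.19 -0.66  2.    0.14  1.   -2.17]
per row [-0.0007 -0.0083  0.0105] mm/row 8.060289677725855 n 3 toolx [ 0.936  0.352 -0.002] toolz [-0.0013 -0.0013 -1.    ]
```

View pics/y3s.png

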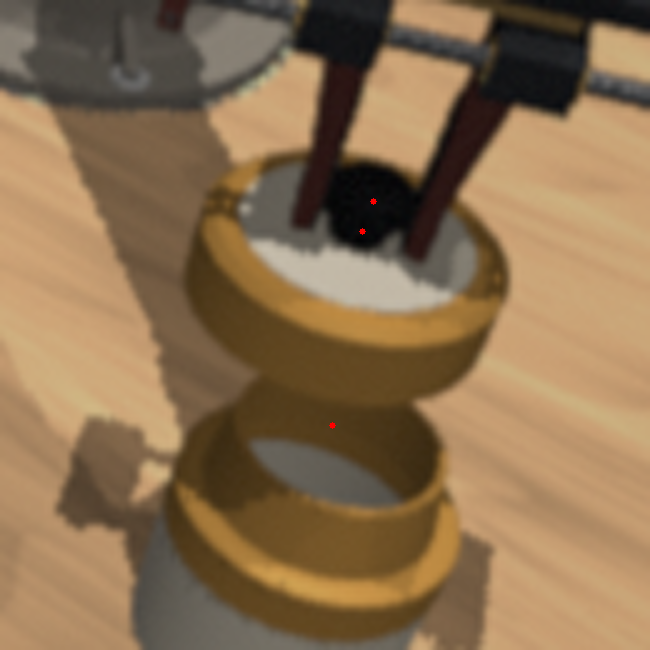

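View pics/y3t.png

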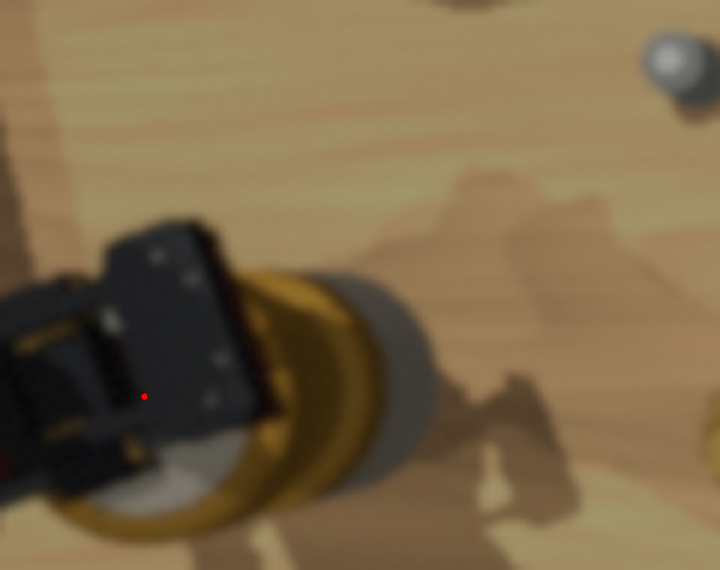

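Call:
move_arm(plan=[[1,-0.001,-0.012,0.01,0,0,0],[1,-0.001,-0.012,0.02,0,0,0],[1,0,0,0.02,0,0,0],[1,0,0,0.02,0,0,0],[1,0,0,0.01,0,0,0],[1,0,0,0,0,0,0],[1,0,0,0,0,0,0]])

```text
time: 15.5
tool_pos: [355.1, 310.9, 186.9]
orientation: [0.0, 0.984, 0.179, -0.0]
contact_force: [0.0, -0.6, -1.4]
finger_gap: 27.1
```

```bash
python3 - <<'E'
from look import *
s=telemetry.sense();T=s['tool_pos'];print(T,s['contact_force'],s['finger_gap'],s['q'].round(2))
look('y4s','side',360,170,130,130,[T-[0,0,14],(354,311,126)],F=5)
look('y4t','top',70,170,120,95,[T-[0,0,14]])
t=np.linspace(0,2*np.pi,361)
def ext(n,X,r):
    P=np.array([proj(n,(X[0]+r*np.cos(a),X[1]+r*np.sin(a),X[2])) for a in t]); return P.min(0).round(1),P.max(0).round(1)
print('lid',ext('side',T-[0,0,14],51),ext('side',T-[0,0,47],51),'rim',ext('side',(T[0],T[1],126),38),'sh',ext('side',(T[0],T[1],94),52))
for d in((5,0),(0,5)): print(d,proj('side',(354+d[0],311+d[1],126))-proj('side',(354,311,126)))
E
```

```text
[355.08256261 310.85819393 186.88087838] [ 0.00271509 -0.63872218 -1.41852164] 27.10440049071766 [-0.28  0.26 -0.65  2.04  0.2   0.9  -2.25]
lid (array([403.4, 198.4]), array([463.6, 238.7])) (array([399.2, 210.8]), array([457.4, 251.3])) rim (array([404.7, 220.5]), array([447.4, 250.6])) sh (array([393.3, 226.5]), array([450. , 267.9]))
(5, 0) [-1.32451378  1.37095187]
(0, 5) [2.48594852 1.43614526]
```

View pics/y4s.png

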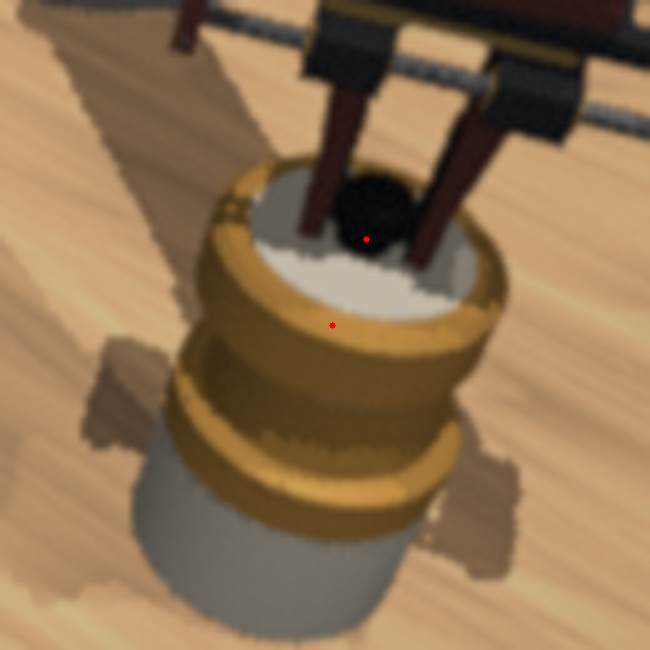

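View pics/y4t.png

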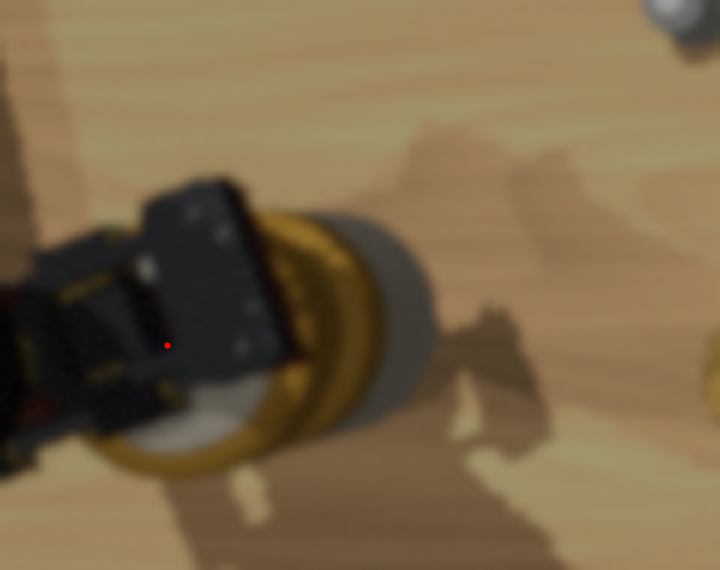

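```bash
cat >> look.py <<'E'
def hullov(name,n,x0,y0,w,h,cyls,F=5):
    im=snapshot(n); o=cv2.resize(im[y0:y0+h,x0:x0+w,::-1],None,fx=F,fy=F,interpolation=cv2.INTER_CUBIC)
    t=np.linspace(0,2*np.pi,181)
    for (x,y,z1,z2,r) in cyls:
        P=np.array([proj(n,(x+r*np.cos(a),y+r*np.sin(a),z)) for a in t for z in (z1,z2)])
        H=cv2.convexHull(((P-[x0,y0]+.5)*F).astype(np.float32)); cv2.polylines(o,[H.astype(int)],True,(255,255,0),1)
    cv2.imwrite(f'pics/{name}.png',o)
E
python3 - <<'E'
from look import *
T=telemetry.sense()['tool_pos'];print(T)
hullov('y5','side',360,170,130,130,[(T[0],T[1],T[2]-47,T[2]-14,51),(354,311,0,94,52)])
E
```

```text
[355.18105796 311.21052093 187.31395065]
```

View pics/y5.png

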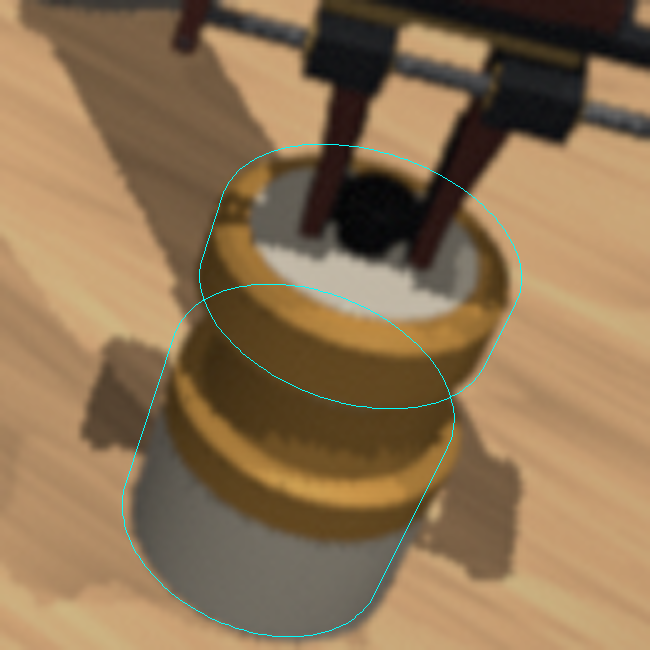

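```bash
python3 - <<'E'
from look import *
T=telemetry.sense()['tool_pos'];print(T)
hullov('y5t','top',70,170,120,95,[(T[0],T[1],T[2]-47,T[2]-14,51),(354,311,94,94,52),(354,311,0,0,52)],F=6)
E
```

```text
[355.15337652 311.25368209 187.35513518]
```

View pics/y5t.png

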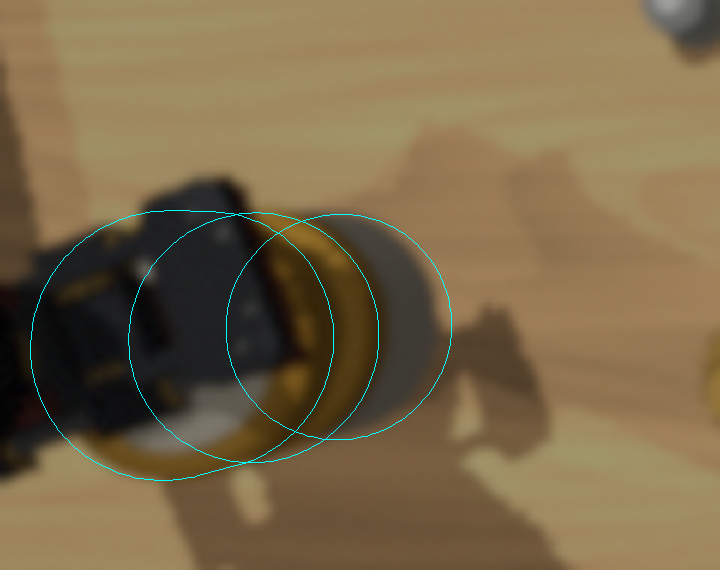

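The top view (body base edge at crop 437 vs 452 predicted) and the side view both say the yellow canister is about 3–4 mm further in +y. I'll correct by that and lower slowly.

Call:
move_arm(plan=[[1,0.001,-0.0055,0.006,0,0,0],[1,0,0,0.01,0,0,0],[1,0,0,0.01,0,0,0],[1,0,0,0.008,0,0,0],[1,0,0,0,0,0,0]])

```text
time: 16.2
tool_pos: [353.8, 313.8, 165.5]
orientation: [0.0, 0.984, 0.179, -0.001]
contact_force: [0.2, -0.5, -1.1]
finger_gap: 27.1
```

```bash
python3 - <<'E'
from look import *
s=telemetry.sense();T=s['tool_pos'];print(T,s['contact_force'],s['moment'])
look('y6','side',360,170,130,130,F=5)
E
```

```text
[353.79818604 313.84326383 165.49914646] [ 0.17768798 -0.54283809 -1.08930892] [ 0.05815578 -0.00809113 -0.0208433 ]
```

View pics/y6.png

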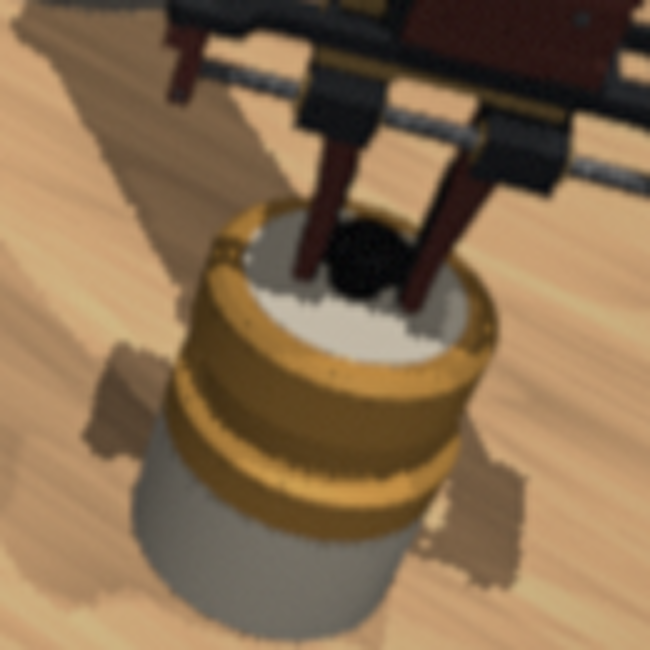

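The lid is over the neck, concentric, with no force. Continuing.

Call:
move_arm(plan=[[1,0,0,0.008,0,0,0],[1,0,0,0.008,0,0,0],[1,0,0,0.008,0,0,0],[1,0,0,0.004,0,0,0],[1,0,0,0,0,0,0]])

```text
time: 16.75
tool_pos: [354.0, 314.1, 149.2]
orientation: [0.0, 0.984, 0.179, -0.0]
contact_force: [0.2, -0.3, -1.3]
finger_gap: 27.3
```

Call:
move_arm(plan=[[1,0,0,0.003,0,0,0],[1,0,0,0.003,0,0,0],[1,0,0,0,0,0,0]])

```text
time: 17.05
tool_pos: [354.2, 314.2, 145.9]
orientation: [0.0, 0.984, 0.179, -0.0]
contact_force: [-0.1, -0.4, -1.7]
finger_gap: 26.9
```

Call:
move_arm(plan=[[1,0,0,0.002,0,0,0],[1,0,0,0.0015,0,0,0],[1,0,0,0,0,0,0]])

```text
time: 17.35
tool_pos: [354.4, 314.5, 144.6]
orientation: [0.0, 0.984, 0.179, 0.0]
contact_force: [-1.4, -2.3, 6.5]
finger_gap: 27.1
```

Home at 144.6 as expected, with 6.5 N contact. Releasing and rising.

Call:
move_arm(plan=[[1,0,0,-0.0015,0,0,0],[0.4,0,0,0,0,0,0],[0.4,0,0,0,0,0,0],[0.4,0,0,0,0,0,0],[0.4,0,0,0,0,0,0],[0.4,0,0,-0.02,0,0,0],[0.4,0,0,-0.04,0,0,0],[0.4,0,0,-0.06,0,0,0],[0.4,0,0,-0.05,0,0,0],[0.4,0,0,-0.02,0,0,0],[0.4,0,0,0,0,0,0]])

```text
time: 18.45
tool_pos: [355.0, 315.1, 260.7]
orientation: [-0.001, 0.984, 0.179, 0.002]
contact_force: [0.1, 0.0, -0.9]
finger_gap: 52.6
```

```bash
python3 - <<'E'
from look import *
s=telemetry.sense();T=s['tool_pos'];print(T,s['contact_force'],s['moment'])
look('y7','side',360,170,130,130,F=5)
look('r0t','top',290,160,125,95,[(394,-263,92)])
look('rc','top',90,80,110,95,F=6)
rows((440,190,245),6); rows((470,20,245),6,(440,190,245)); rows((455,-130,230),6,(470,20,245)); rows((393,-263,170),6,(455,-130,230))
E
```

```text
[354.95417931 315.0558924  260.70277275] [ 0.13393271  0.01401447 -0.86098531] [ 0.0141154  -0.00751625  0.03019863]
per row [0.0104 0.0406 0.0035] mm/row 25.203194527901662 n 6 toolx [ 0.936  0.352 -0.002] toolz [-0.0016 -0.0015 -1.    ]
per row [-0.0088  0.0471  0.0001] mm/row 28.771127502720105 n 6 toolx [ 0.936  0.352 -0.002] toolz [-0.0016 -0.0015 -1.    ]
per row [-0.0186  0.0375  0.0042] mm/row 25.248762345905195 n 6 toolx [ 0.936  0.352 -0.002] toolz [-0.0016 -0.0015 -1.    ]
per row [-0.0291  0.0285  0.0168] mm/row 26.422318007489213 n 6 toolx [ 0.936  0.352 -0.002] toolz [-0.0016 -0.0015 -1.    ]
```

View pics/y7.png

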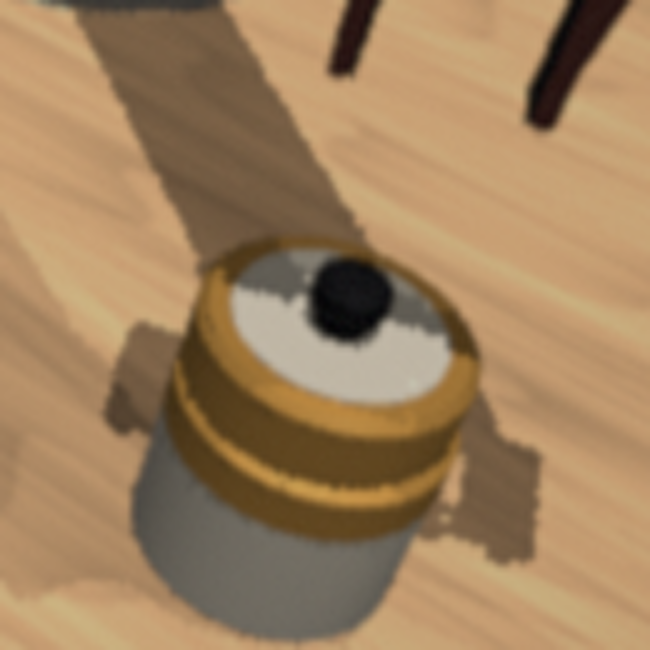

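View pics/r0t.png

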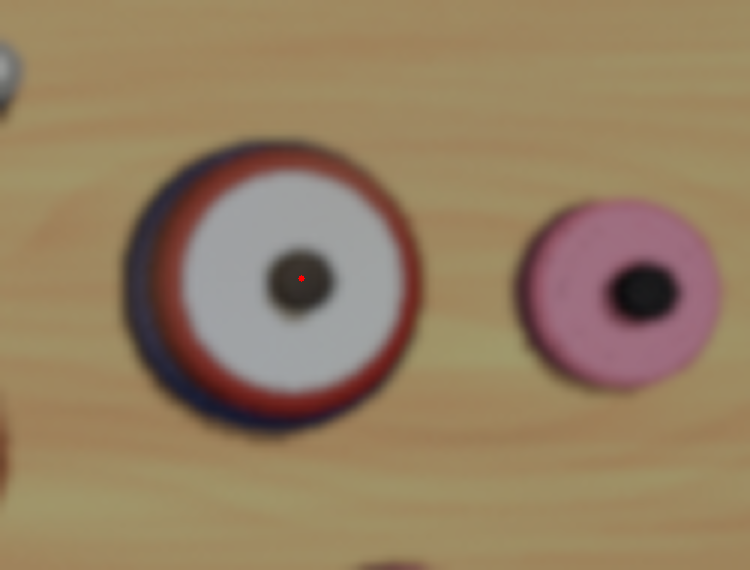

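View pics/rc.png

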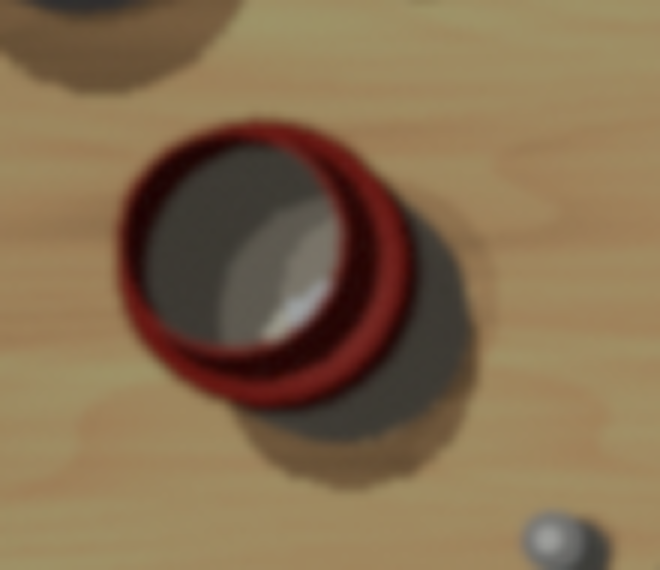

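The yellow lid is seated and level. The red rim circle in the crop is centred at about (235,241) with r 116, so I'll convert that. Blue rim next.

```bash
python3 - <<'E'
from look import *
print(plane('top',90+235.5/6-.5,80+240.5/6-.5,144))
hullov('rc2','top',90,80,110,95,[(606,249,144,144,46),(606,249,0,0,60)],F=6)
hullov('bc2','top',180,145,110,95,[(437,22,162,162,54),(437,22,0,0,68),(437,22,130,130,68)],F=6)
hullov('rc3','side',265,255,100,115,[(606,249,144,144,46),(606,249,0,112,60)],F=5)
E
```

```text
[608.85646451 250.04314031 144.        ]
```

View pics/rc2.png

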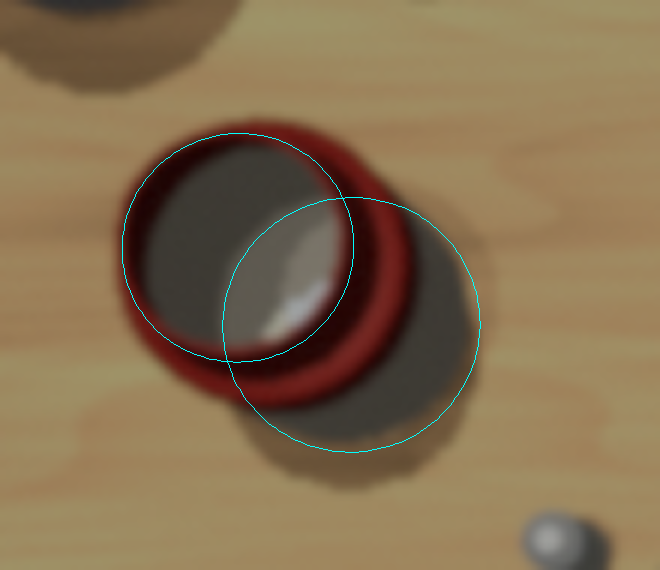

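View pics/bc2.png

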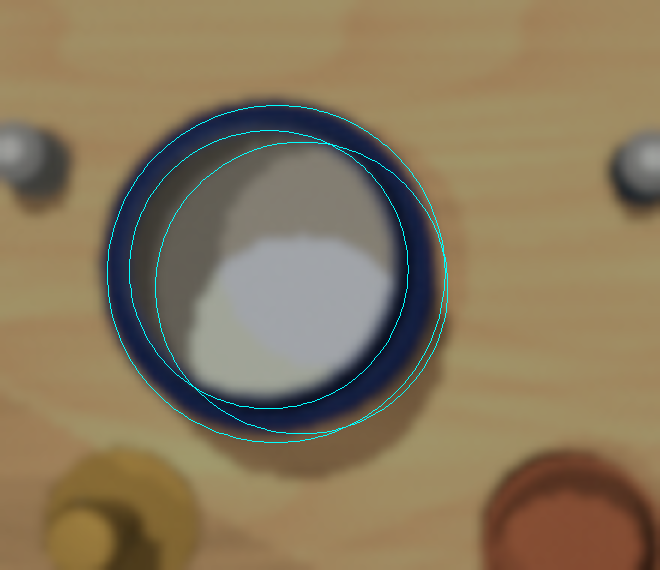

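View pics/rc3.png

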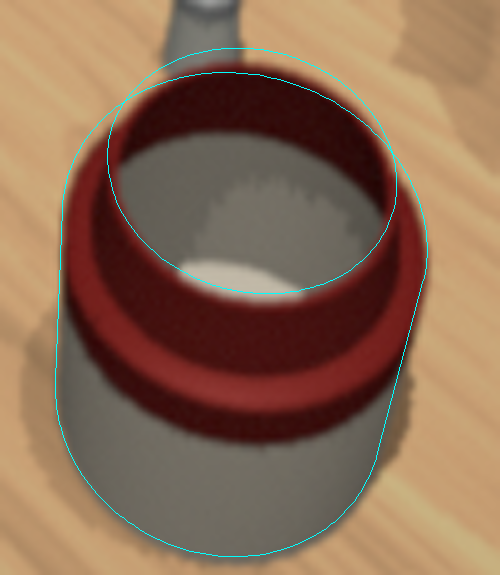

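Corrected estimates from these overlays are red canister about (609,251) and blue about (440,24.5). The red knob is at (394,-263). Returning to the pile.

Call:
move_arm(plan=[[0.4,0.007,0.028,0.002,0,0,0],[0.4,0.01,0.041,0.003,0,0,0],[0.4,0.01,0.041,0.003,0,0,0],[0.4,0.01,0.041,0.003,0,0,0],[0.4,0.01,0.041,0.003,0,0,0],[0.4,0.01,0.041,0.003,0,0,0],[0.4,-0.002,0.046,0,0,0,0],[0.4,-0.008,0.047,0,0,0,0],[0.4,-0.009,0.047,0,0,0,0],[0.4,-0.009,0.047,0,0,0,0],[0.4,-0.009,0.047,0,0,0,0],[0.4,-0.009,0.047,0,0,0,0]])

```text
time: 19.95
tool_pos: [468.6, 26.8, 247.8]
orientation: [-0.0, 0.984, 0.179, -0.001]
contact_force: [0.5, 0.3, -0.0]
finger_gap: 52.6
```

```bash
python3 - <<'E'
from look import *
s=telemetry.sense();T=s['tool_pos'];print(T,s['q'].round(2))
rows((452,-120,225),5); rows((394,-263,160),6,(452,-120,225))
E
```

```text
[468.61251591  26.8259764  247.80421263] [ 0.21  0.15 -0.44  1.99  0.07  1.02 -1.47]
per row [-0.0224  0.0439  0.0076] mm/row 29.902424747154623 n 5 toolx [ 0.936  0.352 -0.001] toolz [-0.0016 -0.     -1.    ]
per row [-0.029   0.0315  0.0181] mm/row 27.907585587673708 n 6 toolx [ 0.936  0.352 -0.001] toolz [-0.0016 -0.     -1.    ]
```

Call:
move_arm(plan=[[0.4,-0.022,0.044,0.006,0,0,0],[0.4,-0.022,0.044,0.008,0,0,0],[0.4,-0.023,0.044,0.008,0,0,0],[0.4,-0.023,0.044,0.008,0,0,0],[0.4,-0.023,0.044,0.008,0,0,0],[0.4,-0.029,0.032,0.018,0,0,0],[0.4,-0.029,0.032,0.018,0,0,0],[0.4,-0.029,0.032,0.018,0,0,0],[0.4,-0.029,0.032,0.018,0,0,0],[0.4,-0.029,0.032,0.018,0,0,0],[0.4,-0.028,0.03,0.017,0,0,0],[0.4,0,0,0,0,0,0]])

```text
time: 21.15
tool_pos: [392.1, -264.9, 159.6]
orientation: [-0.001, 0.984, 0.176, -0.002]
contact_force: [-0.3, 0.1, 0.6]
finger_gap: 52.5
```

```bash
python3 - <<'E'
from look import *
snapshot('top')
s=telemetry.sense();T=s['tool_pos'];print(T,s['q'].round(2))
rows((394,-263,80.5),6)
E
```

```text
[ 393.53779697 -263.32873882  160.34798556] [ 0.63  0.25 -0.2   2.08  0.07  0.81 -0.82]
per row [0.0002 0.     0.0222] mm/row 13.308333332103725 n 6 toolx [ 0.937  0.349 -0.002] toolz [-0.0027  0.0013 -1.    ]
```

Call:
move_arm(plan=[[0.4,0,0,0.02,0,0,0],[0.4,0,0,0.03,0,0,0],[0.4,0,0,0.03,0,0,0],[0.4,0,0,0.025,0,0,0],[0.4,0,0,0.018,0,0,0],[0.4,0,0,0.009,0,0,0],[0.4,0,0,0,0,0,0],[1,0,0,0,0,0,0],[1,0,0,0,0,0,0],[1,0,0,0,0,0,0],[1,0,0,0,0,0,0],[1,0,0,0,0,0,0]], newtons=18)

```text
time: 22.4
tool_pos: [395.3, -262.9, 82.9]
orientation: [0.0, 0.984, 0.179, 0.0]
contact_force: [-0.0, -0.3, 2.9]
finger_gap: 26.9
```

```bash
python3 - <<'E'
from look import *
s=telemetry.sense();T=s['tool_pos'];print(T,s['contact_force'],s['finger_gap'])
look('r1','side',165,80,120,95,[T,T-[0,0,14]])
E
```

```text
[ 395.29208438 -262.92165816   82.90822642] [-0.0454803  -0.2663976   2.89516155] 26.86504106053931
```

View pics/r1.png

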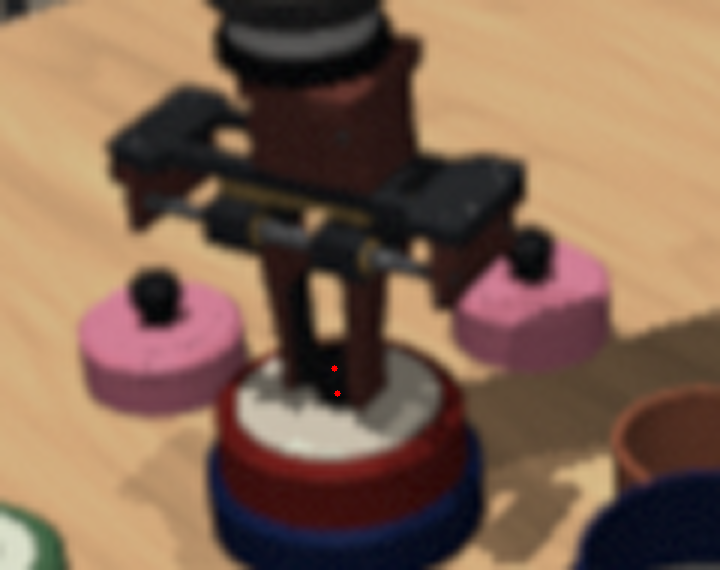

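Call:
move_arm(plan=[[1,0,0,-0.01,0,0,0],[1,0,0,-0.02,0,0,0],[1,0,0,-0.04,0,0,0],[1,0,0,-0.045,0,0,0],[1,0,0,-0.045,0,0,0],[1,0,0,-0.045,0,0,0],[1,0,0,-0.035,0,0,0],[1,0,0,-0.02,0,0,0],[1,0,0,-0.01,0,0,0],[1,0,0,0,0,0,0]])

```text
time: 23.45
tool_pos: [395.0, -262.7, 244.8]
orientation: [0.0, 0.984, 0.179, 0.0]
contact_force: [0.0, 0.1, -1.5]
finger_gap: 27.1
```

```bash
python3 - <<'E'
from look import *
s=telemetry.sense();T=s['tool_pos'];print(T,s['contact_force'],s['finger_gap'])
look('r2','side',130,60,120,100,[T,T-[0,0,14]])
rows((530,0,245),10); rows((608,250,240),9,(530,0,245))
E
```

```text
[ 394.99039394 -262.70474186  244.8088949 ] [ 0.02866818  0.09517583 -1.545493  ] 27.12223677366534
per row [ 0.0365 -0.033  -0.0002] mm/row 29.532336667137493 n 10 toolx [ 0.936  0.352 -0.001] toolz [-7.e-04  4.e-04 -1.e+00]
per row [ 0.0298 -0.0382  0.0009] mm/row 29.10368862117008 n 9 toolx [ 0.936  0.352 -0.001] toolz [-7.e-04  4.e-04 -1.e+00]
```

View pics/r2.png

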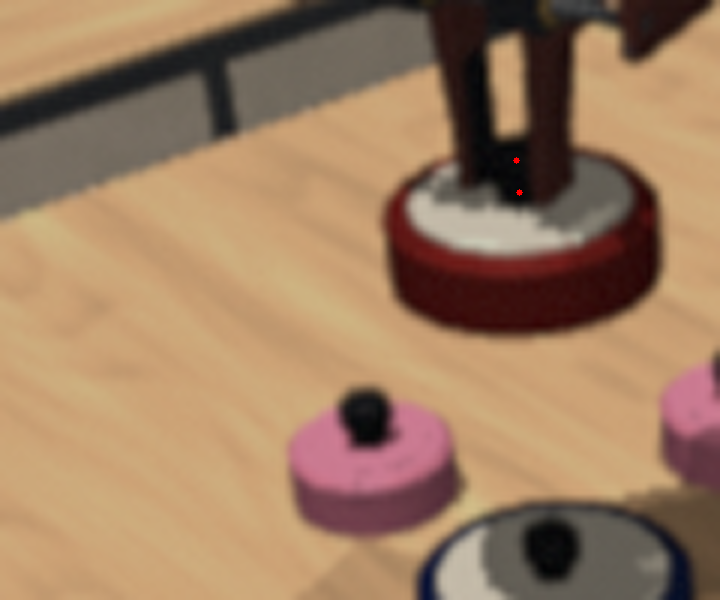

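The red lid is lifted level, and blue remains. Carrying red.

Call:
move_arm(plan=[[1,0.02,-0.018,0,0,0,0],[1,0.035,-0.032,0,0,0,0],[1,0.039,-0.035,0,0,0,0],[1,0.039,-0.035,0,0,0,0],[1,0.039,-0.035,0,0,0,0],[1,0.039,-0.035,0,0,0,0],[1,0.039,-0.035,0,0,0,0],[1,0.039,-0.035,0,0,0,0],[1,0.039,-0.035,0,0,0,0],[1,0.037,-0.035,0,0,0,0],[1,0.015,-0.018,0,0,0,0],[1,0,0,0,0,0,0]])

```text
time: 24.7
tool_pos: [534.5, 15.0, 243.4]
orientation: [-0.001, 0.984, 0.181, -0.001]
contact_force: [-0.4, -0.2, -2.3]
finger_gap: 27.0
```

```bash
python3 - <<'E'
from look import *
snapshot('top')
s=telemetry.sense();T=s['tool_pos'];print(T,s['q'].round(2))
rows((609,251,235),9)
E
```

```text
[534.1726983   12.89443918 243.4706328 ] [ 0.21  0.27 -0.41  1.86  0.12  1.04 -1.47]
per row [ 0.0285 -0.0364  0.0015] mm/row 27.747791546626743 n 9 toolx [ 0.936  0.353 -0.002] toolz [-2.2e-03 -3.0e-04 -1.0e+00]
```

Call:
move_arm(plan=[[1,0.015,-0.018,0.001,0,0,0],[1,0.028,-0.036,0.001,0,0,0],[1,0.03,-0.039,0.001,0,0,0],[1,0.03,-0.039,0.001,0,0,0],[1,0.03,-0.039,0.001,0,0,0],[1,0.03,-0.039,0.001,0,0,0],[1,0.03,-0.039,0.001,0,0,0],[1,0.03,-0.039,0.001,0,0,0],[1,0.023,-0.03,0.001,0,0,0],[1,0.01,-0.01,0.001,0,0,0],[1,0,0,0,0,0,0],[1,0,0,0,0,0,0]])

```text
time: 25.95
tool_pos: [609.5, 249.4, 238.2]
orientation: [0.001, 0.984, 0.178, -0.0]
contact_force: [0.1, -0.8, -1.7]
finger_gap: 27.0
```

```bash
python3 - <<'E'
from look import *
s=telemetry.sense();T=s['tool_pos'];print(T,s['q'].round(2),s['contact_force'])
rows((609,251,207),3)
hullov('r3s','side',255,200,120,140,[(T[0],T[1],T[2]-50,T[2]-17,59),(609,251,0,112,60)],F=4)
hullov('r3t','top',70,60,120,95,[(T[0],T[1],T[2]-17,T[2]-17,59),(609,251,0,0,60),(609,251,112,112,60)],F=6)
E
```

```text
[609.49807772 249.35350276 238.17564193] [-0.16  0.49 -0.45  1.57  0.23  1.14 -1.88] [ 0.09969404 -0.83360176 -1.68037974]
per row [ 0.0001 -0.001   0.0173] mm/row 10.407687779722128 n 3 toolx [ 0.937  0.35  -0.001] toolz [-4.0e-04 -1.5e-03 -1.0e+00]
```

View pics/r3s.png

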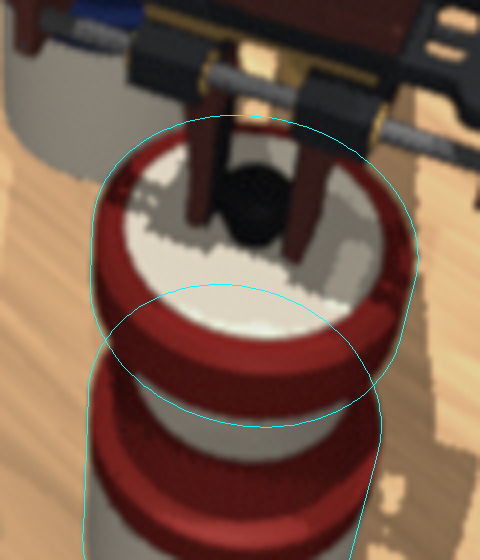

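View pics/r3t.png

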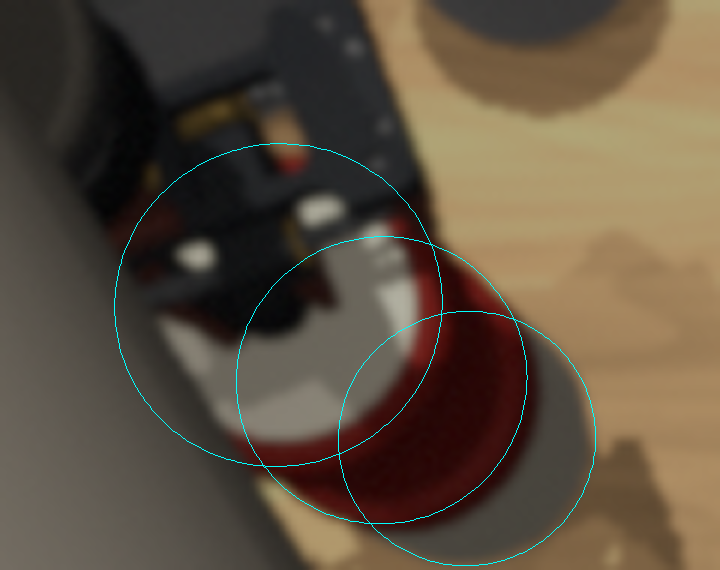

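Both overlays agree for the lid and canister. Lowering.

Call:
move_arm(plan=[[1,0,-0.001,0.015,0,0,0],[1,0,-0.001,0.02,0,0,0],[1,0,0,0.015,0,0,0],[1,0,0,0.01,0,0,0],[1,0,0,0.01,0,0,0],[1,0,0,0.01,0,0,0],[1,0,0,0.008,0,0,0],[1,0,0,0,0,0,0]])

```text
time: 26.85
tool_pos: [608.6, 252.2, 184.8]
orientation: [0.0, 0.984, 0.179, -0.001]
contact_force: [-0.4, -0.5, -1.3]
finger_gap: 26.8
```

```bash
python3 - <<'E'
from look import *
s=telemetry.sense();T=s['tool_pos'];print(T,s['contact_force'],s['moment'])
look('r4','side',255,220,120,140,F=4)
E
```

```text
[608.61503545 252.21992755 184.8313656 ] [-0.39013217 -0.46537062 -1.31047077] [-0.0030368  -0.0232275  -0.01997983]
```

View pics/r4.png

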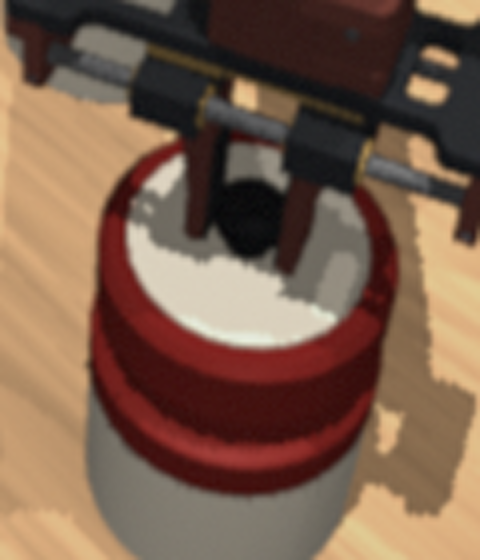

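Call:
move_arm(plan=[[1,0,0,0.008,0,0,0],[1,0,0,0.008,0,0,0],[1,0,0,0.008,0,0,0],[1,0,0,0.004,0,0,0],[1,0,0,0,0,0,0]])

```text
time: 27.4
tool_pos: [608.6, 252.2, 168.2]
orientation: [0.0, 0.984, 0.179, -0.0]
contact_force: [-0.7, 0.4, -1.6]
finger_gap: 27.3
```

Call:
move_arm(plan=[[1,0,0,0.003,0,0,0],[1,0,0,0.003,0,0,0],[1,0,0,0,0,0,0]])

```text
time: 27.7
tool_pos: [608.9, 252.4, 165.1]
orientation: [0.0, 0.984, 0.179, -0.0]
contact_force: [0.0, -0.0, -2.5]
finger_gap: 27.1
```

Call:
move_arm(plan=[[1,0,0,0.002,0,0,0],[1,0,0,0.0015,0,0,0],[1,0,0,0,0,0,0]])

```text
time: 28.0
tool_pos: [609.1, 252.5, 164.0]
orientation: [0.0, 0.984, 0.179, 0.0]
contact_force: [-1.4, -1.5, 4.2]
finger_gap: 26.9
```

Contact at 164.0, where 163.9 was expected: home. Releasing.

Call:
move_arm(plan=[[1,0,0,-0.001,0,0,0],[0.4,0,0,0,0,0,0],[0.4,0,0,0,0,0,0],[0.4,0,0,0,0,0,0],[0.4,0,0,0,0,0,0],[0.4,0,0,-0.02,0,0,0],[0.4,0,0,-0.04,0,0,0],[0.4,0,0,-0.05,0,0,0],[0.4,0,0,-0.03,0,0,0],[0.4,0,0,0,0,0,0],[0.4,0,0,0,0,0,0]])

```text
time: 29.1
tool_pos: [608.9, 252.4, 247.9]
orientation: [0.0, 0.984, 0.179, 0.0]
contact_force: [-0.9, -0.2, -0.8]
finger_gap: 52.8
```

```bash
python3 - <<'E'
from look import *
s=telemetry.sense();T=s['tool_pos'];print(T,s['contact_force'],s['finger_gap'])
look('r5','side',255,220,120,140,F=4)
look('b0t','top',290,160,125,95,[(394,-263,59)])
hullov('b0c','top',180,145,110,95,[(440,24.5,162,162,54),(440,24.5,0,0,68),(440,24.5,130,130,68)],F=6)
rows((540,15,240),9); rows((460,-130,220),6,(540,15,240)); rows((394,-263,130),6,(460,-130,220))
E
```

```text
[608.91477396 252.40634567 247.94377848] [-0.8549962  -0.15015912 -0.7852451 ] 52.8201311105095
per row [-0.0273  0.0366  0.0012] mm/row 27.413716484220597 n 9 toolx [ 0.936  0.352 -0.002] toolz [-0.0022 -0.0011 -1.    ]
per row [-0.035   0.0299  0.0056] mm/row 27.80137886268713 n 6 toolx [ 0.936  0.352 -0.002] toolz [-0.0022 -0.0011 -1.    ]
per row [-0.0301  0.0281  0.0251] mm/row 28.937192522964473 n 6 toolx [ 0.936  0.352 -0.002] toolz [-0.0022 -0.0011 -1.    ]
```

View pics/r5.png

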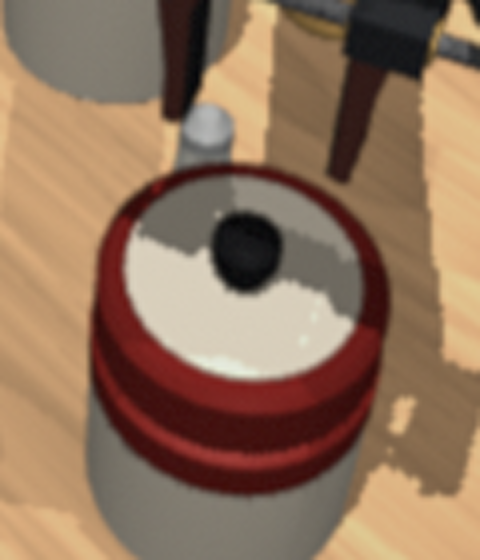

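View pics/b0t.png

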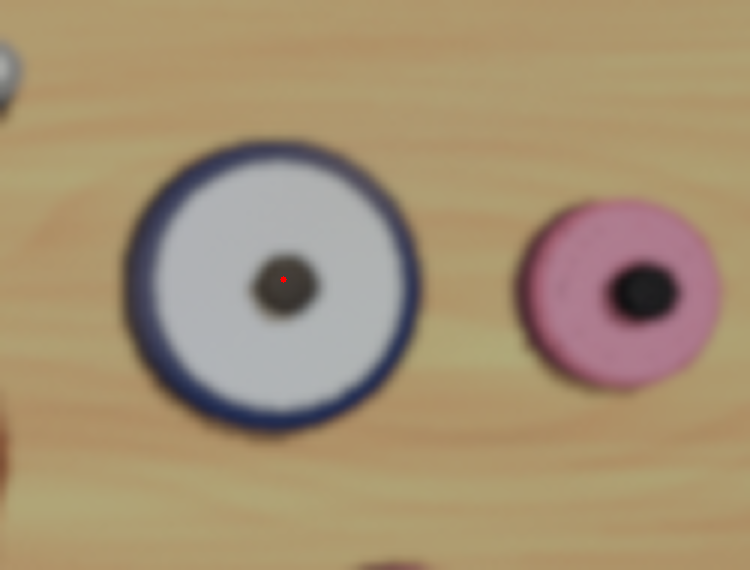

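View pics/b0c.png

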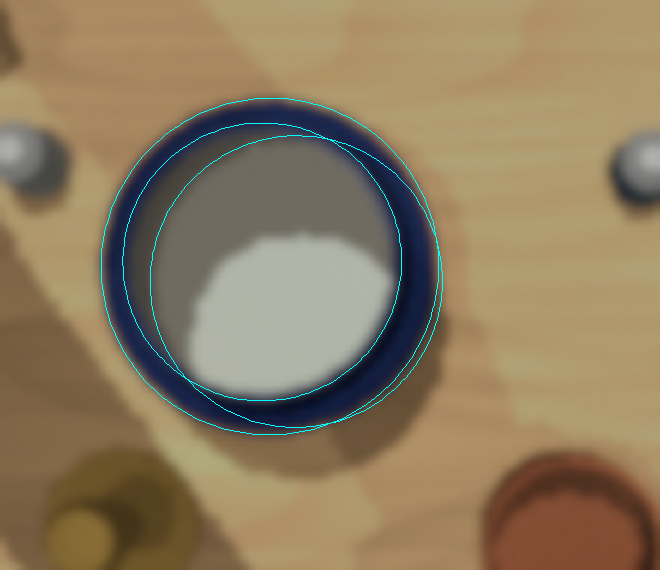

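Red is seated and level. The blue knob is at about (392,-263.5), and the blue canister fit at (440,24.5) looks good. Fetching the blue lid.

Call:
move_arm(plan=[[0.4,-0.015,0.02,0,0,0,0],[0.4,-0.028,0.038,0.001,0,0,0],[0.4,-0.028,0.038,0.001,0,0,0],[0.4,-0.028,0.038,0.001,0,0,0],[0.4,-0.028,0.038,0.001,0,0,0],[0.4,-0.028,0.038,0.001,0,0,0],[0.4,-0.03,0.038,0.001,0,0,0],[0.4,-0.03,0.038,0.001,0,0,0],[0.4,-0.032,0.036,0.003,0,0,0],[0.4,-0.035,0.03,0.005,0,0,0],[0.4,-0.035,0.03,0.005,0,0,0],[0.4,-0.035,0.03,0.005,0,0,0]])

```text
time: 30.45
tool_pos: [496.6, -55.3, 232.1]
orientation: [0.0, 0.984, 0.178, -0.001]
contact_force: [0.2, -0.5, -0.7]
finger_gap: 52.6
```

```bash
python3 - <<'E'
from look import *
s=telemetry.sense();T=s['tool_pos'];print(T,s['q'].round(2))
rows((393,-263.5,130),10)
E
```

```text
[496.58516101 -55.25734643 232.0893538 ] [ 0.33  0.22 -0.39  1.95  0.1   1.   -1.32]
per row [-0.0283  0.0264  0.017 ] mm/row 25.40022135849872 n 10 toolx [ 0.936  0.351 -0.001] toolz [-1.1e-03 -3.0e-04 -1.0e+00]
```

Call:
move_arm(plan=[[0.4,-0.028,0.026,0.016,0,0,0],[0.4,-0.028,0.026,0.017,0,0,0],[0.4,-0.028,0.026,0.017,0,0,0],[0.4,-0.028,0.026,0.017,0,0,0],[0.4,-0.028,0.026,0.017,0,0,0],[0.4,-0.028,0.026,0.017,0,0,0],[0.4,-0.028,0.026,0.017,0,0,0],[0.4,-0.028,0.025,0.017,0,0,0],[0.4,-0.02,0.02,0.017,0,0,0],[0.4,-0.01,0.01,0.015,0,0,0],[0.4,0,0,0,0,0,0],[0.4,0,0,0,0,0,0]])

```text
time: 31.65
tool_pos: [405.7, -239.5, 132.5]
orientation: [-0.0, 0.984, 0.179, -0.0]
contact_force: [0.5, 0.0, 0.7]
finger_gap: 53.0
```

```bash
python3 - <<'E'
from look import *
s=telemetry.sense();T=s['tool_pos'];print(T,s['q'].round(2))
rows((393,-263.5,48),6)
E
```

```text
[ 405.70439174 -239.51831874  132.49389207] [ 0.63  0.29 -0.26  2.11  0.11  0.75 -0.92]
per row [-0.0056  0.005   0.0235] mm/row 14.79089472478206 n 6 toolx [0.936 0.352 0.   ] toolz [-2.e-04  6.e-04 -1.e+00]
```

Call:
move_arm(plan=[[0.4,-0.017,0.015,0,0,0,0],[0.4,-0.017,0.015,0.01,0,0,0],[0.4,0,0,0.025,0,0,0],[0.4,0,0,0.03,0,0,0],[0.4,0,0,0.03,0,0,0],[0.4,0,0,0.025,0,0,0],[0.4,0,0,0,0,0,0],[0.4,0,0,0,0,0,0]])

```text
time: 32.45
tool_pos: [393.1, -263.9, 60.7]
orientation: [-0.0, 0.984, 0.179, -0.0]
contact_force: [-0.6, 0.1, -0.9]
finger_gap: 52.6
```

```bash
python3 - <<'E'
from look import *
s=telemetry.sense();T=s['tool_pos'];print(T,s['q'].round(2),s['contact_force'])
rows((393,-263.5,48),2)
look('b1','side',165,80,120,95,[T,T-[0,0,14]])
E
```

```text
[ 393.11030838 -263.93992666   60.68913847] [ 0.65  0.42 -0.22  2.15  0.16  0.59 -0.91] [-0.62801971  0.12877682 -0.93353344]
per row [ 0.     -0.0004  0.0106] mm/row 6.348620685518349 n 2 toolx [ 0.936  0.352 -0.   ] toolz [-1.e-04  3.e-04 -1.e+00]
```

View pics/b1.png

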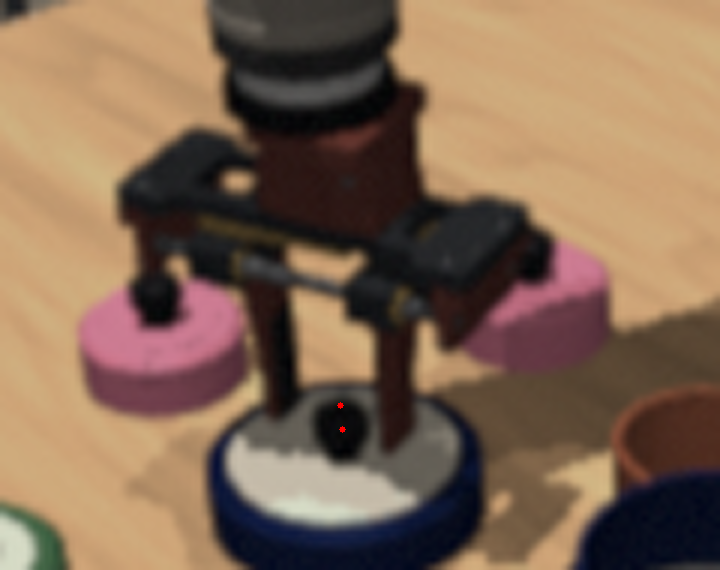

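Call:
move_arm(plan=[[0.4,0,0,0.011,0,0,0],[0.4,0,0,0.009,0,0,0],[0.4,0,0,0,0,0,0],[1,0,0,0,0,0,0],[1,0,0,0,0,0,0],[1,0,0,0,0,0,0],[1,0,0,0,0,0,0],[1,0,0,0,0,0,0]], newtons=20)

```text
time: 33.3
tool_pos: [393.1, -264.2, 48.7]
orientation: [0.0, 0.984, 0.179, 0.0]
contact_force: [-1.0, 0.2, 0.8]
finger_gap: 27.0
```

```bash
python3 - <<'E'
from look import *
s=telemetry.sense();T=s['tool_pos'];print(T,s['q'].round(2),s['contact_force'],s['finger_gap'])
look('b2','side',165,80,120,95,[T,T-[0,0,14]])
E
```

```text
[ 393.10332678 -264.17689481   48.7136922 ] [ 0.64  0.44 -0.22  2.16  0.17  0.56 -0.92] [-0.99212998  0.20321156  0.77164856] 26.975301868342225
```

View pics/b2.png

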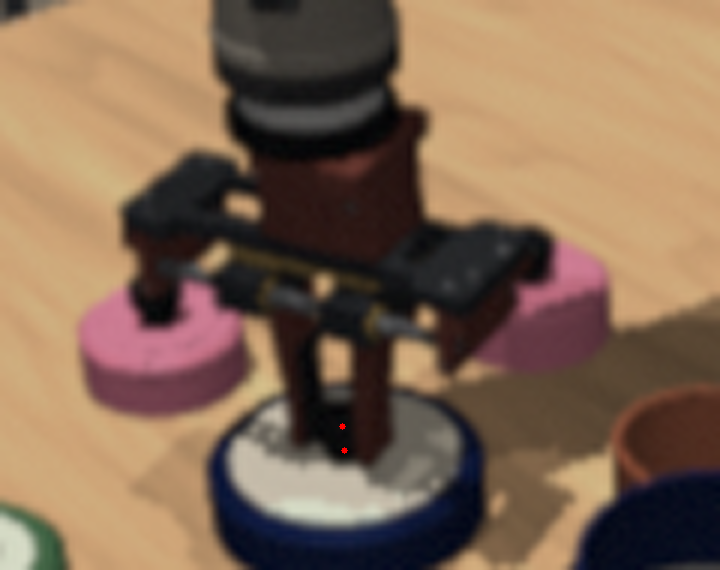

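Held. Lifting to about 245.

Call:
move_arm(plan=[[1,0,0,-0.01,0,0,0],[1,0,0,-0.02,0,0,0],[1,0,0,-0.04,0,0,0],[1,0,0,-0.045,0,0,0],[1,0,0,-0.045,0,0,0],[1,0,0,-0.045,0,0,0],[1,0,0,-0.045,0,0,0],[1,0,0,-0.04,0,0,0],[1,0,0,-0.025,0,0,0],[1,0,0,-0.012,0,0,0],[1,0,0,0,0,0,0]])

```text
time: 34.45
tool_pos: [393.2, -264.2, 245.9]
orientation: [0.001, 0.984, 0.179, 0.001]
contact_force: [0.6, -0.1, -1.2]
finger_gap: 26.8
```

```bash
python3 - <<'E'
from look import *
s=telemetry.sense();T=s['tool_pos'];print(T,s['contact_force'],s['finger_gap'])
look('b3','side',130,60,120,100,[T,T-[0,0,14]])
rows((440,24.5,245),11)
E
```

```text
[ 393.23140303 -264.18507401  245.93206514] [ 0.5678449  -0.05131538 -1.18806885] 26.750569726562116
per row [ 0.0221 -0.0384 -0.    ] mm/row 26.57329510024376 n 11 toolx [0.936 0.352 0.   ] toolz [ 2.e-04 -2.e-04 -1.e+00]
```

View pics/b3.png

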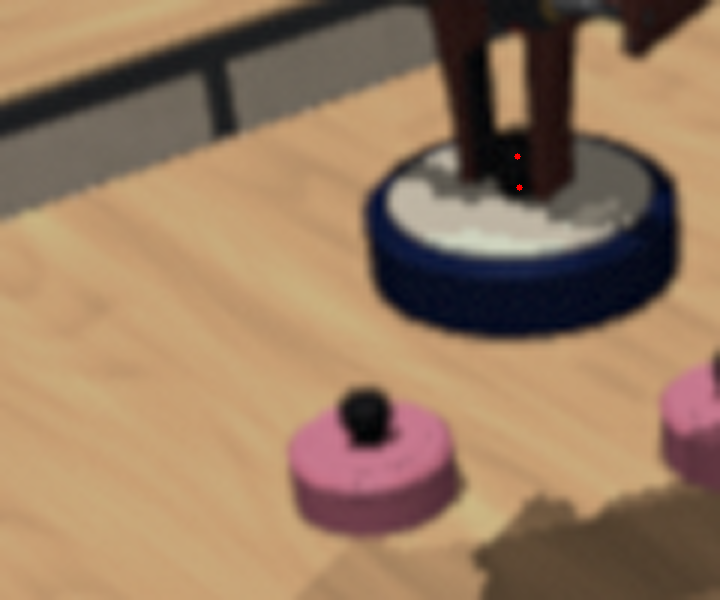

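Call:
move_arm(plan=[[1,0.013,-0.02,0,0,0,0],[1,0.023,-0.038,0,0,0,0],[1,0.024,-0.042,0,0,0,0],[1,0.024,-0.042,0,0,0,0],[1,0.024,-0.042,0,0,0,0],[1,0.024,-0.042,0,0,0,0],[1,0.024,-0.042,0,0,0,0],[1,0.024,-0.042,0,0,0,0],[1,0.024,-0.042,0,0,0,0],[1,0.022,-0.04,0,0,0,0],[1,0.015,-0.025,0,0,0,0],[1,0,0,0,0,0,0]])

```text
time: 35.7
tool_pos: [439.5, 24.4, 244.1]
orientation: [-0.001, 0.983, 0.182, -0.001]
contact_force: [0.5, -0.8, -2.3]
finger_gap: 26.8
```

```bash
python3 - <<'E'
from look import *
snapshot('top')
s=telemetry.sense();T=s['tool_pos'];print(T,s['contact_force'],s['q'].round(2))
hullov('b4s','side',230,100,120,140,[(T[0],T[1],T[2]-48.7,T[2]-15.7,67),(440,24.5,0,130,68)],F=4)
hullov('b4t','top',170,130,125,95,[(T[0],T[1],T[2]-15.7,T[2]-15.7,67),(440,24.5,0,0,68),(440,24.5,130,130,68)],F=6)
rows((440,24.5,225),3)
E
```

```text
[439.4029266   22.48914546 243.98737942] [-0.05026523 -0.80612014 -1.46243784] [ 0.32  0.11 -0.54  2.05  0.07  1.   -1.46]
per row [ 0.0011 -0.002   0.0106] mm/row 6.517250840405876 n 3 toolx [ 0.936  0.352 -0.002] toolz [-1.5e-03 -4.0e-04 -1.0e+00]
```

View pics/b4s.png

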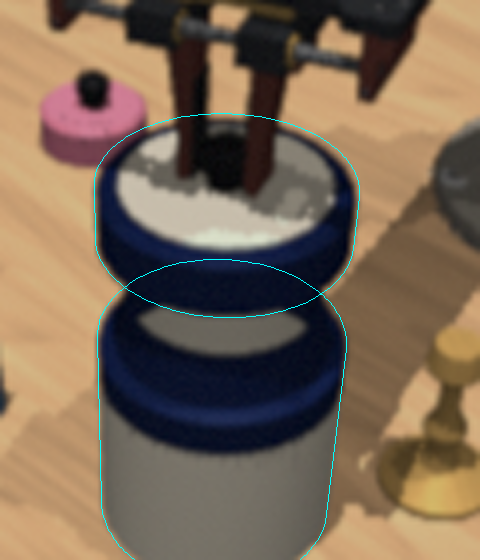

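View pics/b4t.png

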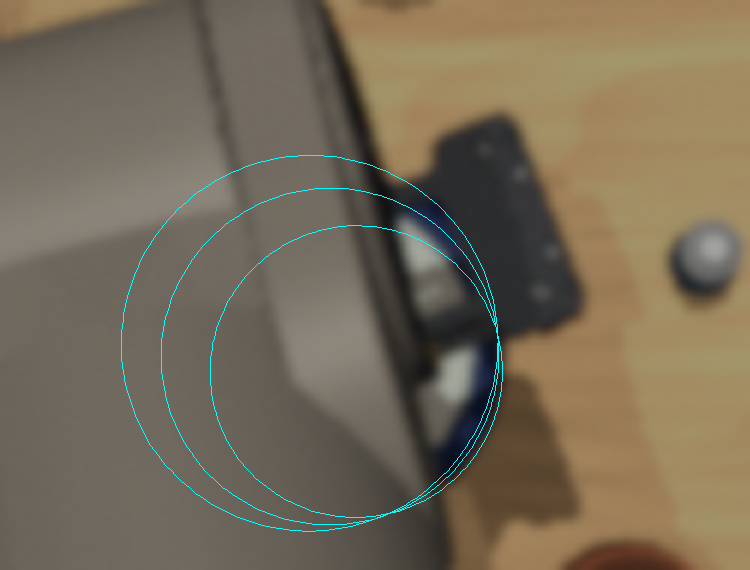

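Aligned in both views. Lowering.

Call:
move_arm(plan=[[1,0.002,-0.003,0.012,0,0,0],[1,0.001,-0.002,0.016,0,0,0],[1,0,0,0.014,0,0,0],[1,0,0,0.01,0,0,0],[1,0,0,0.01,0,0,0],[1,0,0,0.008,0,0,0],[1,0,0,0,0,0,0]])

```text
time: 36.55
tool_pos: [440.5, 24.4, 202.1]
orientation: [-0.0, 0.984, 0.179, -0.001]
contact_force: [0.5, 1.1, -1.5]
finger_gap: 27.1
```

```bash
python3 - <<'E'
from look import *
s=telemetry.sense();T=s['tool_pos'];print(T,s['contact_force'],s['moment'])
look('b5','side',230,110,120,140,F=4)
E
```

```text
[440.46220885  24.3795216  202.06027399] [ 0.49996204  1.07448758 -1.5281895 ] [0.02349452 0.0034387  0.05521172]
```

View pics/b5.png

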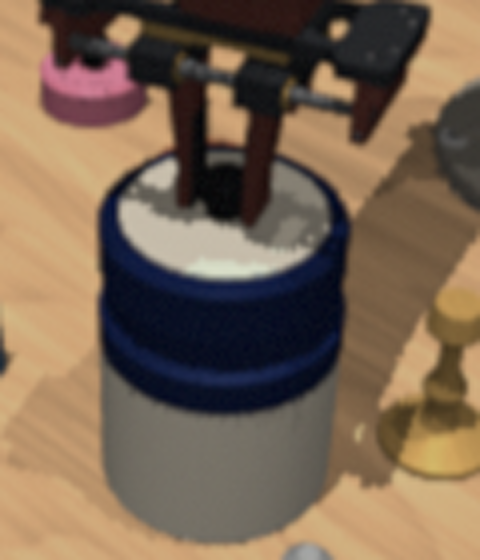

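Call:
move_arm(plan=[[1,0,0,0.008,0,0,0],[1,0,0,0.008,0,0,0],[1,0,0,0.008,0,0,0],[1,0,0,0.005,0,0,0],[1,0,0,0,0,0,0]])

```text
time: 37.1
tool_pos: [440.5, 24.4, 184.8]
orientation: [-0.0, 0.984, 0.179, -0.0]
contact_force: [0.1, -1.0, -1.7]
finger_gap: 27.1
```

Call:
move_arm(plan=[[1,0,0,0.003,0,0,0],[1,0,0,0.003,0,0,0],[1,0,0,0,0,0,0]])

```text
time: 37.4
tool_pos: [440.8, 24.4, 181.6]
orientation: [-0.0, 0.984, 0.179, -0.0]
contact_force: [-0.5, 0.1, -0.8]
finger_gap: 27.2
```

Call:
move_arm(plan=[[1,0,0,0.002,0,0,0],[1,0,0,0.0015,0,0,0],[1,0,0,0,0,0,0]])

```text
time: 37.7
tool_pos: [441.0, 24.5, 180.5]
orientation: [0.0, 0.984, 0.179, 0.0]
contact_force: [-4.0, -0.5, 8.0]
finger_gap: 26.8
```

Contact at 180.5, where 180.7 was expected: home. Releasing and backing away upward.

Call:
move_arm(plan=[[1,0,0,-0.0015,0,0,0],[0.4,0,0,0,0,0,0],[0.4,0,0,0,0,0,0],[0.4,0,0,0,0,0,0],[0.4,0,0,0,0,0,0],[0.4,0,0,-0.02,0,0,0],[0.4,0,0,-0.03,0,0,0],[0.4,0,0,-0.04,0,0,0],[0.4,0,0,-0.04,0,0,0],[0.4,0,0,-0.02,0,0,0],[0.4,0,0,0,0,0,0]])

```text
time: 38.8
tool_pos: [441.9, 24.6, 272.4]
orientation: [0.0, 0.984, 0.179, 0.002]
contact_force: [-0.5, 0.5, -0.7]
finger_gap: 52.6
```

```bash
python3 - <<'E'
from look import *
s=telemetry.sense();T=s['tool_pos'];print(T,s['contact_force'],s['finger_gap'])
rows((530,-130,290),8)
E
```

```text
[441.9404108   24.60249317 272.44032379] [-0.54552778  0.52449879 -0.67297574] 52.64717667623303
per row [ 0.0059  0.0366 -0.0036] mm/row 22.348365562291132 n 8 toolx [0.936 0.352 0.004] toolz [ 3.9e-03 -2.0e-04 -1.0e+00]
```

Call:
move_arm(plan=[[0.4,0.003,0.02,0,0,0,0],[0.4,0.006,0.04,0,0,0,0],[0.4,0.006,0.04,0,0,0,0],[0.4,0.006,0.04,0,0,0,0],[0.4,0.006,0.04,0,0,0,0],[0.4,0.006,0.04,0,0,0,0],[0.4,0.006,0.04,0,0,0,0],[0.4,0,0.045,0,0,0,0],[0.4,-0.015,0.045,0,0,0,0],[0.4,-0.015,0.045,0,0,0,0],[0.4,0,0.02,0,0,0,0],[0.4,0,0,0,0,0,0]])

```text
time: 40.0
tool_pos: [533.2, -208.6, 269.1]
orientation: [-0.0, 0.984, 0.177, -0.001]
contact_force: [1.0, 1.0, 0.6]
finger_gap: 52.8
```

```bash
python3 - <<'E'
from h import *
for n in('top','side'):
    cv2.imwrite(f'pics/end_{n}.png',cv2.resize(snapshot(n)[:,:,::-1],None,fx=1.5,fy=1.5,interpolation=cv2.INTER_CUBIC))
print(telemetry.sense()['tool_pos'],telemetry.sense()['joint_vel'].round(3))
E
```

```text
[ 533.54681305 -205.42290865  269.7929899 ] [-0.013 -0.015 -0.014  0.005 -0.001  0.001  0.   ]
```

View pics/end_side.png

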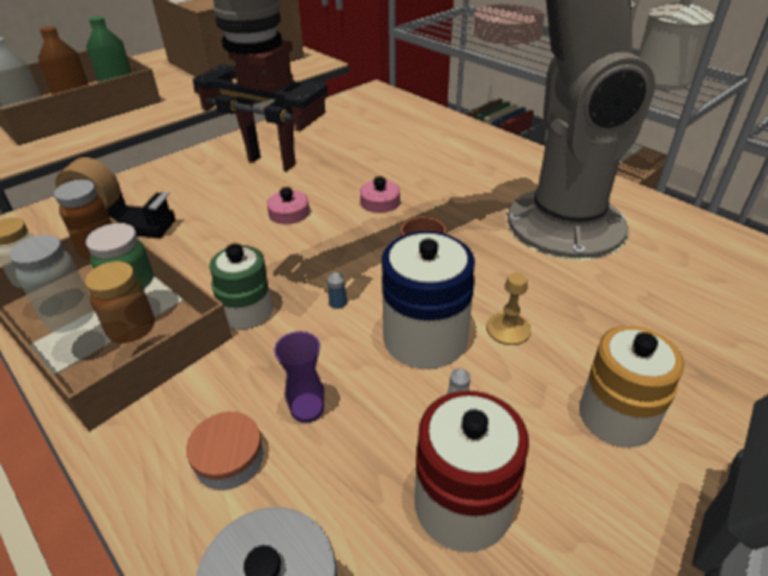

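View pics/end_top.png

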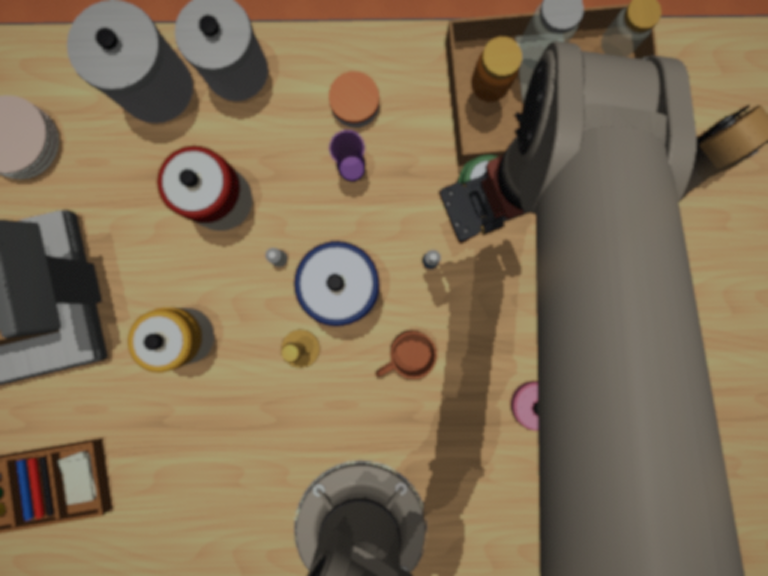

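The side view shows all four lids home and level (green 240,275; blue 428,265; yellow 640,365; red 472,440). The vase (300,375) and salt (459,383) are where they were, and the gripper touches nothing. Handing in.

```bash
python3 -c "
from station import order; print(order.close_job())"
```

```text
the job is handed in; nothing more can be done
None
```

All four lids are on their own canisters, and I handed the job in at about 40 s. I placed them from the top of the pile down (green, yellow, red, blue), lifting each by its knob.

- **Seating:** each lid made contact within about 1 mm of the height worked out for fully home, with 4–12 N measured. The last pictures show all four level, with an even gap at the shoulder where the view allowed. In the final top view the arm hid most of the green lid, so that one rests on the side view.
- **Left alone:** the last pictures show the canisters, vase, salt shaker and decoys where they were at the start. The gripper was clear of everything.
- **Disagreement:** my first circle fits from the top camera put the yellow, red and blue canisters 3–8 mm off. I corrected those using both views before lowering each lid. A mismatch of a few pixels in the side camera's vertical direction was never fully explained.

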